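Make up two hutch kits in divided trays

TASK

Make up the two hutch kits. For the rabbit upstairs, in the three-bay tray put the longer twig bundle in the long bay and the bowl and the grooming brush in the two short bays, one in each (either way round), the bowl upright and the brush on its nubs; for the run below, in the two-bay tray put the hand rake in one bay and the shorter twig bundle in the other (either way round). Everything must lie flat on the floor of its bay and be let go; set the bowl down rather than dropping it, and leave the pellet jar and clay pot where they stand.

Things in the scene. Friction and masses are not known exactly. Their poses are not given: they have to be found in the camera images.
- tray_three: Clear plastic tray with THREE bays, each lined with ribbed grey rubber; fixed to the bench by its sticky feet. 212 mm (x) by 183 mm (y), walls and dividers 28 mm high and 3 mm thick. Origin: centre of the underside, z up; the bay floors are 5 mm above it. Long bay on the +y side: 206 x 84 mm, centre at x 0, y +46.5 mm. Two short bays on the -y side: each 101 mm (x) by 90 mm (y), centres at x +52 and x -52 mm, y -43.5 mm.
- tray_two: Clear plastic tray with TWO equal long bays, lined with ribbed grey rubber; fixed to the bench by its sticky feet. 212 mm (x) by 183 mm (y), walls and divider 28 mm high and 3 mm thick. Origin: centre of the underside, z up; the bay floors are 5 mm above it. Bays 206 mm (x) by 87 mm (y), centres at x 0, y +45 and y -45 mm.
- twigs_long: The longer hazel chew bundle: seven brown twigs of 11 mm tied with two jute bands, lying flat. 130 mm long (x), 33 mm wide (y), 30 mm high, 70 g. Origin at the centre of the bundle, on its axis, 15 mm above what it lies on; x along the twigs. Can be gripped across its width at the middle.
- twigs_short: The shorter hazel chew bundle: seven brown twigs of 10 mm tied with two jute bands, lying flat. 80 mm long (x), 30 mm wide (y), 27 mm high, 35 g. Origin at the centre of the bundle, on its axis, 14 mm above what it lies on; x along the twigs. Can be gripped across its width at the middle.
- bowl: Small round grey speckled stoneware pellet bowl, straight-sided: 64 mm outside diameter, 44 mm high, wall 5 mm, inside floor 6 mm up, 150 g. Standing upright. Origin: centre of the underside, z up. Can be gripped across the outside or by the rim.
- brush: Purple silicone grooming brush lying on its nubs: oblong pad 78 mm long (x) by 52 mm wide (y), its top 20 mm up, and on its back a raised grip ridge 58 mm long (x), 20 mm wide (y), from 20 to 44 mm above the underside. 80 g. Origin: centre of the underside (nub tips), z up. Grip it across the ridge.
- rake: Chrome hand rake lying with its tines down. Round handle 24 mm in diameter along x, from x -65 to x +30 mm; then a neck and a fan of five tines, 56 mm wide (y) at most, reaching to x +100 mm, their tips bent down to the level of the handle's underside. Overall 165 mm long, 110 g. Origin on the handle's axis at the balance point, 12 mm above what it lies on; z up. Grip it across the handle at the origin.
- pellet_jar: Bystander: clear jar of feed pellets with a wooden lid, 82 mm diameter, 94 mm high. Origin: centre of the underside. Leave alone.
- clay_pot: Bystander: empty upright terracotta pot, 86 mm diameter, 72 mm high. Origin: centre of the underside. Leave alone.
Things that resemble listed ones, but are neither listed nor needed, are in the scene too. Several things look just like the twigs_short: the one meant starts farthest to the robot's left.

How it is judged (in metres and radians):
At the end, for the whole second after the job is handed in: Three-bay tray: longer bundle in the long bay, bowl upright and brush on its nubs in a short bay each. Two-bay tray: rake and shorter bundle, one per bay. Each is inside its bay on the floor (height within 5 mm, level within 7 degrees), released and at rest ((((x of bowl in the frame of tray_three between 0.03 and 0.075 m and y of bowl in the frame of tray_three between -0.06 and -0.027 m) and (x of brush in the frame of tray_three between -0.085 and -0.02 m and y of brush in the frame of tray_three between -0.068 and -0.018 m)) or ((x of bowl in the frame of tray_three between -0.075 and -0.03 m and y of bowl in the frame of tray_three between -0.06 and -0.027 m) and (x of brush in the frame of tray_three between 0.02 and 0.085 m and y of brush in the frame of tray_three between -0.068 and -0.018 m))) and z of bowl in the frame of tray_three between -0.001 and 0.01 m and z of brush in the frame of tray_three between -0.001 and 0.01 m and angle between each of bowl, brush's own z axis and vertical below 0.12 rad and x of twigs_long in the frame of tray_three between -0.045 and 0.045 m and y of twigs_long in the frame of tray_three between 0.017 and 0.076 m and z of twigs_long in the frame of tray_three between 0.012 and 0.027 m and angle between twigs_long's own x axis and vertical between 1.451 and 1.691 rad and ((y of rake in the frame of tray_two between 0.022 and 0.068 m and y of twigs_short in the frame of tray_two between -0.078 and -0.012 m) or (y of rake in the frame of tray_two between -0.068 and -0.022 m and y of twigs_short in the frame of tray_two between 0.012 and 0.078 m)) and x of rake in the frame of tray_two between -0.05 and 0.05 m and x of twigs_short in the frame of tray_two between -0.09 and 0.09 m and z of rake in the frame of tray_two between 0.01 and 0.024 m and z of twigs_short in the frame of tray_two between 0.01 and 0.025 m and angle between rake's own x axis and vertical between 1.451 and 1.691 rad and angle between twigs_short's own x axis and vertical between 1.451 and 1.691 rad and linear speed of each of bowl, brush, rake, twigs_long, twigs_short below 0.02 m/s); the robot touches nothing.
It fails at once if the stoneware bowl is dropped (moves faster than 0.6 m/s with no finger on it) (linear speed of bowl above 0.6 m/s and contact force between bowl and the fingers below 0.05 N).
It fails at once if the pellet jar is shifted by more than 25 mm (distance of pellet_jar from where it was at the start of the episode above 0.025 m).
It fails at once if the clay pot is shifted by more than 25 mm (distance of clay_pot from where it was at the start of the episode above 0.025 m).
It also fails if it takes over 128 s, if anything falls off the work surface, if the arm or the gripper's body presses on something with over 40 N, if the wrist force passes 120 N, or if a joint passes its speed limit or range.

ROBOT

A 7-joint arm with a two-finger parallel gripper is mounted at the origin on the work surface. World frame = base frame: x ahead of the robot, y to its left, z up, the work surface at z = 0. Lengths are in mm, angles in rad, forces in N, time in s.
With the tool pointing down it reaches from about 400 to 900 mm from the base axis. Payload 5.6 kg.
Tool frame: the origin (TCP) lies at the very end of the fingers, on their centre line; the grasp point (between the pads) lies 19 mm behind it; z points along the fingers, y is the direction in which the jaws open and shut (so a half turn about z gives the same grasp; the last joint's range is limited). The gripper opens to 92 mm and grips with 3 to 60 N. Pads are 20 mm wide; open, the fingers measure 128 mm over their backs; the gripper's body (75 mm by 189 mm) begins 69 mm behind the grasp point.
Start: joints at [-0.043, 0.468, -0.012, 1.603, 0.006, 1.071, -0.056], TCP at [650.007, -0.044, 214.592] pointing down, gripper open.
Joint ranges: [-2.53, 2.53], [-0.31, 2.02], [-1.57, 1.55], [0.28, 2.44], [-1.29, 4.43], [0.15, 1.84], [-2.92, 2.92]. Speed limits (rad/s): [2.57, 2.57, 3.14, 3.14, 3.14, 3.14, 3.14].

INTERFACE

Orientations are given as a 3x3 rotation matrix whose columns are the frame's x, y, z axes.
In Python, from station import ctrl gives the robot as it stands. The module is installed in compiled form; this text tells all that it offers.
- The arm moves only by the tool carry_out, never from a script. Its argument "moves" is a list of rows, each an object with "travel": the shift along the tool's x, y, z in m, a list of three; "roll": the turn about the tool's z in degrees. In form: [{"travel": [dx, dy, dz], "roll": roll}, ...]. A call has 1 to 5 rows; each row is the pose to reach, as a shift and turn from the pose commanded when the call began, along the tool's axes at that moment; what a row does not reach only later rows make up. A row lasts 1/12 s, in which the tool goes at most 41.7 mm and 7.16 degrees, less where a joint would pass 70% of its speed; a pose out of reach is approached as far as the arm can. A call with a gripper value outside its range is refused whole. "grip" is the closure, from -1 (fully open) to 1 (shut), so that 0 is half open, set as the call begins (left out, the last holds). The fingers move at their own pace and stop on an object; "newtons" is the grip in N (left out, the last holds). Time passes only in rows, so rows that repeat a pose let the fingers close. It gives the time, the measured TCP pose, the force and the opening at its end, in the units of the state.
- ctrl.state(): the state, without advancing time (a new reading comes with each control period).
- ctrl.snapshot(name): name is "scene" or "side" or "wrist"; returns a dict with "pixels" (400x640x3 uint8, red, green, blue), "z_map" (400x640 float32, mm along the optical axis (not along the pixel's ray), 0 where there is no reading), "fx", "fy", "cx", "cy" (pixels), "dist_coeffs" ([k1, k2, p1, p2, k3] as OpenCV has them; the pictures are not rectified), "rvec" (rotation vector, rad) and "tvec" (3), from world to camera coordinates, as OpenCV has them; the wrist camera has in their place "mount" (4x4, takes a point from camera to tool coordinates, whose origin is the TCP and whose axes are the flange's). Camera axes: x right, y down, z forward; pixel columns grow to the right and rows downward; lengths in mm; the calibration is good to about 2 mm. A picture is of the moment at which its call begins: read the wrist's pose just before it.
- ctrl.close_job(): hands the job in, once; it reports no verdict.
The state is a dict: "t": time; "q": joint angles; "joint_vel": joint speeds; "tau": joint torques, N m; "ee_pos": TCP position; "orientation": TCP orientation; "wrist_force": force on the tool from outside, world axes, zero at the start; "moment": the same for the moment, N m; "width": finger opening in mm.
Only numpy, scipy, OpenCV 4.12 (cv2) and the standard library are available. Lean on these libraries where they do the work, as an engineer would, in place of code of your own. Each camera call takes 0.05 s, during which the arm holds its last target.

## Working session

There is one attempt and no reset: what is moved stays moved. The work goes in short steps, Python scripts to look and compute and a tool call to move; the robot and the scene stay as the last step left them, time stands still between calls to the robot, and variables do not carry over. Pictures are saved under pics/ and viewed, and the job is handed in when it is done.

Besides the shell and the picture viewer there is one more tool, called after ">>>" as name(argument=value, ...), one argument or row to a line, values as JSON. carry_out: Moves the arm, as the interface text tells. Its arguments: {"type":"object","properties":{"moves":{"type":"array","items":{"type":"object","properties":{"travel":{"type":"array","items":{"type":"number"}},"roll":{"type":"number"}}}},"grip":{"type":"number"},"newtons":{"type":"number"}},"required":["moves"]}

```bash
mkdir -p pics
cat > h.py <<'E'
import numpy as np, cv2
from station import ctrl
def snap(n,save=None):
    st=ctrl.state(); s=ctrl.snapshot(n)
    K=np.array([[s['fx'],0,s['cx']],[0,s['fy'],s['cy']],[0,0,1]]); s['K']=K
    if n=='wrist':
        T=np.eye(4);T[:3,:3]=np.array(st['orientation']);T[:3,3]=st['ee_pos']
        W=T@np.array(s['mount']); s['R']=W[:3,:3]; s['o']=W[:3,3]
    else:
        R=cv2.Rodrigues(np.array(s['rvec'],float))[0]; s['R']=R.T; s['o']=-R.T@np.array(s['tvec'],float).ravel()
    s['d']=np.array(s['dist_coeffs'],float)
    if save: cv2.imwrite('pics/'+save,s['pixels'][:,:,::-1])
    np.savez('/tmp/%s.npz'%n,**{k:np.array(v) for k,v in s.items()})
    return s
def load(n):
    z=np.load('/tmp/%s.npz'%n); return {k:z[k] for k in z.files}
def rays(s,uv):
    p=cv2.undistortPoints(np.array(uv,float).reshape(-1,1,2),s['K'],s['d']).reshape(-1,2)
    return np.c_[p,np.ones(len(p))]
def plane(s,uv,z):
    r=rays(s,uv)@s['R'].T; o=s['o']
    return o+r*((z-o[2])/r[:,2])[:,None]
def cloud(s):
    h,w=s['z_map'].shape
    u,v=np.meshgrid(np.arange(w),np.arange(h))
    r=rays(s,np.c_[u.ravel(),v.ravel()])*s['z_map'].reshape(-1,1)
    P=r@s['R'].T+s['o']; P[s['z_map'].ravel()==0]=np.nan
    return P.reshape(h,w,3)
E
python3 - <<'E'
from h import *
for n in ('scene','side','wrist'):
    s=snap(n,n+'0.png'); print(n,s['o'],s['R'][:,2],s['fx'])
print(ctrl.state())
E
```

```text
scene [ 925.81953864 -381.0678728   773.99270485] [-0.37833045  0.45173639 -0.80796058] 373.2944156706404
side [ 175.14262034 -690.09387973  682.13976718] [ 0.39996675  0.67623166 -0.6186577 ] 403.1716298451269
wrist [650.17327012  72.77890272 383.5655312 ] [-0.00232289 -0.25747868 -0.96628119] 306.4700280386464
{'t': 0.15, 'q': array([-0.04299427,  0.46816755, -0.01162053,  1.60338442,  0.00600351,
        1.07141482, -0.05626644]), 'joint_vel': array([ 4.14612239e-04, -3.78250404e-03, -5.26416181e-05, -1.90641178e-03,
        1.36773216e-03, -9.81331395e-04,  2.46383962e-03]), 'tau': array([ 5.41294467e-04, -5.20952761e+01, -1.22385321e-02, -2.43975341e+01,
       -5.66028839e-02,  1.53196411e-02,  8.68381130e-05]), 'ee_pos': array([ 6.49559973e+02, -5.72633068e-02,  2.13875396e+02]), 'orientation': array([[ 1.98444795e-05,  9.99999107e-01, -1.33602077e-03],
       [ 9.99999995e-01, -1.99755125e-05, -9.80637810e-05],
       [-9.80903812e-05, -1.33601882e-03, -9.99999103e-01]]), 'wrist_force': array([-0.27283595,  0.63296281,  0.99767189]), 'moment': array([ 0.00384404,  0.02028653, -0.02598252]), 'width': 91.88156978631146}
```

View pics/scene0.png

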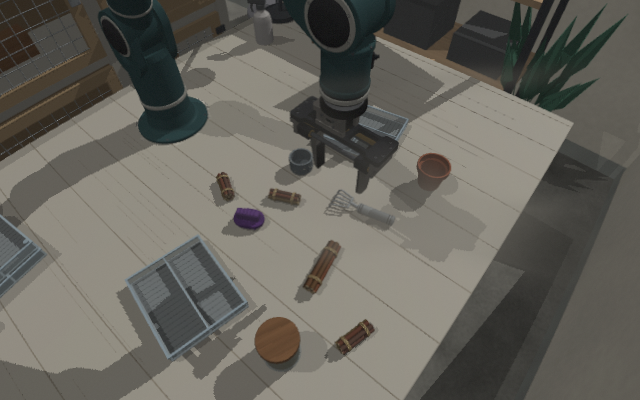

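View pics/side0.png

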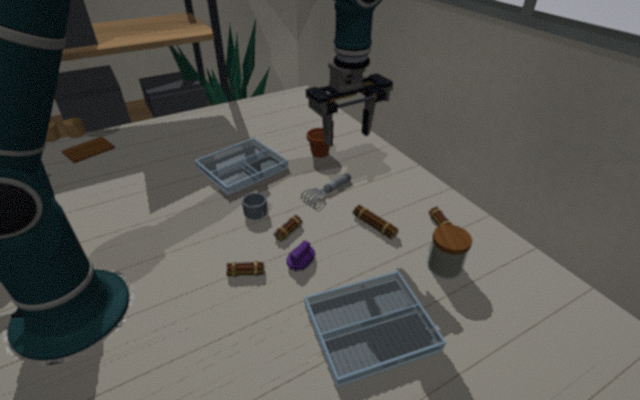

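View pics/wrist0.png

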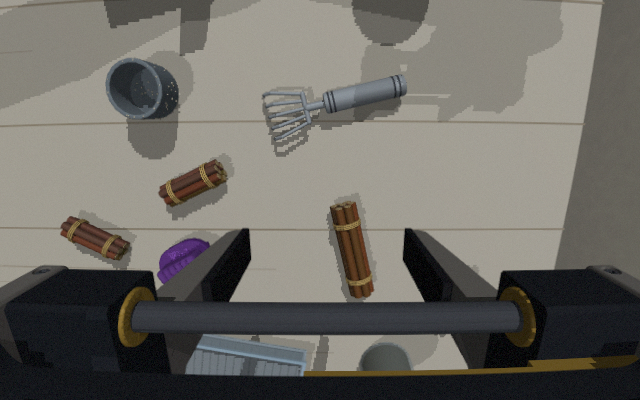

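Run:
```python
from h import *
for n,pts in (('scene',dict(twA=(225,185),twB=(285,197),twC=(355,337),twL=(322,266),bowl=(301,161),brush=(249,218),rakeh=(375,213),raketip=(340,200),pot=(433,165),jar=(278,336),t2=(186,297),t3=(380,125),tX=(10,255))),
 ('side',dict(twA=(245,269),twB=(289,228),twC=(440,216),twL=(375,221),bowl=(255,205),brush=(300,256),rakeh=(335,184),pot=(318,142),jar=(448,250),t2=(373,325),t3=(243,165))),('wrist',dict(twA=(95,238),twB=(193,183),twL=(351,250),bowl=(140,90),rakeh=(365,93),raketip=(290,112),brush=(183,260)))):
    s=load(n); P=cloud(s); print(n)
    for k,(u,v) in pts.items(): print(' ',k,np.round(P[v,u]))
```

```text
scene
  twA [348. -80.  26.]
  twB [494.  -9.  26.]
  twC [ 837. -175.   29.]
  twL [689. -99.  31.]
  bowl [431. 120.   6.]
  brush [ 474. -114.   33.]
  rakeh [694.  97.  22.]
  raketip [596.  86.   2.]
  pot [730. 310.  40.]
  jar [ 738. -281.   96.]
  t2 [ 503. -336.    7.]
  t3 [515. 383.   4.]
  tX [ 123. -549.   40.]
side
  twA [337. -91.  24.]
  twB [480. -19.  23.]
  twC [ 832. -169.   24.]
  twL [ 676. -104.   26.]
  bowl [451. 128.   5.]
  brush [ 454. -127.   37.]
  rakeh [678.  87.  19.]
  pot [715. 249.  63.]
  jar [ 704. -310.   89.]
  t2 [ 503. -336.    6.]
  t3 [491. 311.  17.]
wrist
  twA [349. -74.  24.]
  twB [488.  -2.  24.]
  twL [680. -86.  29.]
  bowl [427. 108.   6.]
  rakeh [692. 101.  24.]
  raketip [608.  80.  21.]
  brush [473. -94.  43.]
```

```bash
cat >> h.py <<'E'
def topmap(names,x0,x1,y0,y1,px=1.0,zmin=-20,zmax=130):
    """orthographic top view: rows = -x downward? image right=-y, up=+x"""
    W=int((y1-y0)/px);H=int((x1-x0)/px)
    out=np.zeros((H,W,3),np.uint8); zz=np.full((H,W),-1e9)
    for n in names:
        s=load(n);P=cloud(s).reshape(-1,3);C=s['pixels'].reshape(-1,3)
        m=np.isfinite(P[:,0])&(P[:,2]<zmax)&(P[:,2]>zmin);P=P[m];C=C[m]
        c=((y1-P[:,1])/px).astype(int);r=((x1-P[:,0])/px).astype(int)
        k=(c>=0)&(c<W)&(r>=0)&(r<H)
        o=np.argsort(P[k,2]);r=r[k][o];c=c[k][o]
        up=P[k][o,2]>zz[r,c]
        out[r[up],c[up]]=C[k][o][up]; zz[r[up],c[up]]=P[k][o,2][up]
    return out,zz
E
python3 - <<'E'
from h import *
for n in ('scene','side'):
    o,z=topmap([n],300,900,-460,440,1.5)
    o=cv2.dilate(o,np.ones((2,2)))
    cv2.imwrite('pics/top_%s.png'%n,o[:,:,::-1])
E
```

```text
(no output)
```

View pics/top_scene.png

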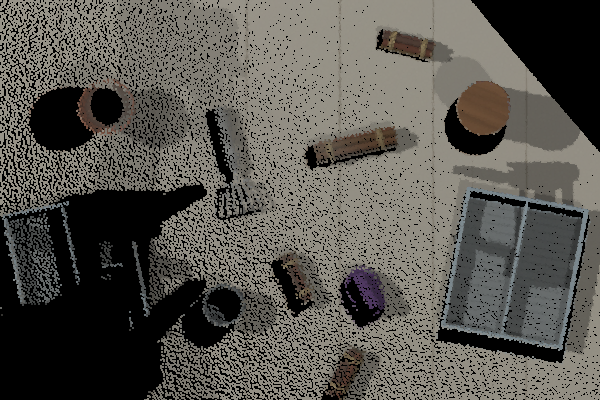

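View pics/top_side.png

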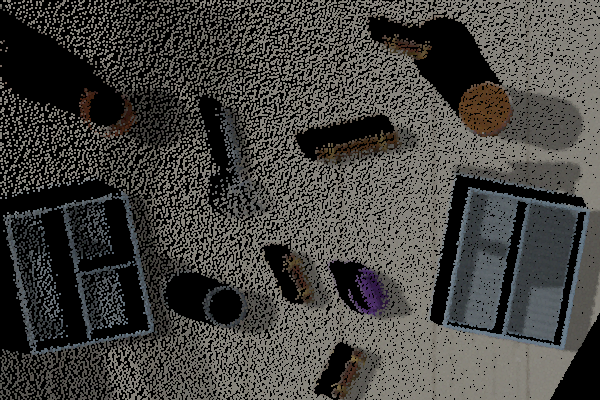

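Run:
```python
from h import *
def rim(name,xr,yr):
    s=load(name);P=cloud(s).reshape(-1,3);C=s['pixels'].reshape(-1,3).astype(int)
    m=(P[:,2]>22)&(P[:,2]<36)&(P[:,0]>xr[0])&(P[:,0]<xr[1])&(P[:,1]>yr[0])&(P[:,1]<yr[1])&(C[:,2]>C[:,0]+5)
    return P[m]
for nm,xr,yr in (('t2',(360,640),(-460,-210)),('t3',(350,640),(200,460))):
    for n in ('scene','side'):
        p=rim(n,xr,yr); 
        if len(p)<20: continue
        print(nm,n,len(p),np.median(p[:,2]),cv2.minAreaRect(p[:,:2].astype(np.float32)))
def col(n,f,zr,xr,yr):
    s=load(n);P=cloud(s).reshape(-1,3);C=s['pixels'].reshape(-1,3).astype(int)
    m=f(C)&(P[:,2]>zr[0])&(P[:,2]<zr[1])&(P[:,0]>xr[0])&(P[:,0]<xr[1])&(P[:,1]>yr[0])&(P[:,1]<yr[1]);return P[m]
allc=lambda C:C[:,0]>-1
for k,zr,xr,yr,f in (('twB',(8,40),(440,550),(-60,40),allc),('twA',(8,40),(300,400),(-130,-30),allc),('twL',(8,40),(630,740),(-190,-10),allc),('bowlrim',(38,50),(390,480),(50,170),allc),('brushridge',(38,50),(410,520),(-170,-60),allc),('brush',(8,50),(410,520),(-170,-60),allc),('rakeh',(14,40),(630,760),(40,150),allc),('rake',(6,40),(560,760),(40,150),allc)):
  for n in ('scene','side','wrist'):
    p=col(n,f,zr,xr,yr)
    if len(p)<20: continue
    r=cv2.minAreaRect(p[:,:2].astype(np.float32)); print(k,n,len(p),'zmax',np.round(np.percentile(p[:,2],98)),'mean',np.round(p.mean(0)),'rect',np.round(r[0]),np.round(r[1]),round(r[2],1))
```

```text
t2 scene 1046 28.390386200997852 ((498.60906982421875, -331.6318664550781), (184.7920684814453, 216.12722778320312), 79.36537170410156)
t2 side 1616 27.656395654896983 ((498.94952392578125, -333.22723388671875), (186.98556518554688, 216.6945343017578), 79.28679656982422)
t3 scene 215 28.45339929339457 ((503.1295471191406, 327.3320007324219), (190.43313598632812, 190.3413848876953), 11.252422332763672)
t3 side 628 26.2996163814974 ((490.29840087890625, 323.4085693359375), (216.82437133789062, 193.46414184570312), 11.059346199035645)
twB scene 353 zmax 30.0 mean [488.  -9.  23.] rect [484.  -6.] [81. 29.] 25.2
twB side 341 zmax 29.0 mean [480. -13.  21.] rect [482.  -7.] [80. 32.] 24.6
twB wrist 1666 zmax 29.0 mean [487.  -2.  23.] rect [483.  -4.] [82. 33.] 24.9
twA scene 320 zmax 30.0 mean [347. -81.  23.] rect [341. -78.] [32. 82.] 62.7
twA side 468 zmax 30.0 mean [338. -87.  22.] rect [338. -83.] [30. 80.] 63.2
twA wrist 1490 zmax 29.0 mean [345. -75.  22.] rect [341. -78.] [32. 82.] 62.5
twL scene 798 zmax 33.0 mean [687. -98.  26.] rect [684. -94.] [ 34. 126.] 12.5
twL side 580 z
[... 701 characters left out ...]
 -113.   28.] rect [ 465. -108.] [78. 55.] 24.3
brush side 588 zmax 45.0 mean [ 457. -121.   27.] rect [ 460. -113.] [73. 55.] 38.7
brush wrist 1187 zmax 45.0 mean [461. -97.  28.] rect [456. -97.] [74. 30.] 37.1
rakeh scene 355 zmax 26.0 mean [691.  96.  21.] rect [684.  96.] [117.  26.] 15.7
rakeh side 184 zmax 24.0 mean [686.  93.  20.] rect [683.  96.] [116.  26.] 15.6
rakeh wrist 1834 zmax 25.0 mean [689. 100.  21.] rect [682.  98.] [116.  29.] 16.4
rake scene 571 zmax 26.0 mean [666.  90.  20.] rect [660.  91.] [164.  54.] 12.8
rake side 390 zmax 24.0 mean [653.  86.  18.] rect [659.  81.] [165.  56.] 6.8
rake wrist 2743 zmax 24.0 mean [664.  94.  21.] rect [659.  92.] [163.  55.] 12.3
```

```bash
cat >> h.py <<'E'
def goal(x,y,z,ang=None):
    """ang: wanted world angle (deg) of opening axis (tool y), mod 180"""
    st=ctrl.state();R=np.array(st['orientation']);p=np.array(st['ee_pos'])
    a=np.degrees(np.arctan2(R[1,1],R[0,1]))
    print('t %.2f'%st['t'],'pos',np.round(p,1),'open ang %.1f'%a,'width %.1f'%st['width'],'q7 %.2f'%st['q'][6],'F',np.round(st['wrist_force'],1))
    print(' travel',np.round(R.T@(np.array([x,y,z])-p)/1000,4), end=' ')
    if ang is not None:
        r=-(ang-a); r=(r+90)%180-90; print('roll %.1f (alt %.1f)'%(r,r-180*np.sign(r)))
E
python3 - <<'E'
from h import *
a=load('scene')['pixels'][140:380,190:410]; b=load('wrist')['pixels'][140:280,40:260]
cv2.imwrite('pics/crop1.png',cv2.resize(np.vstack([a[20:140],b]),None,fx=2.2,fy=2.2,interpolation=cv2.INTER_CUBIC)[:,:,::-1])
goal(490,250,260,0)
E
```

```text
t 0.15 pos [ 6.496e+02 -1.000e-01  2.139e+02] open ang -0.0 width 91.9 q7 -0.06 F [-0.3  0.6  1. ]
 travel [ 0.25   -0.1596 -0.0459] roll -0.0 (alt 180.0)
```

View pics/crop1.png

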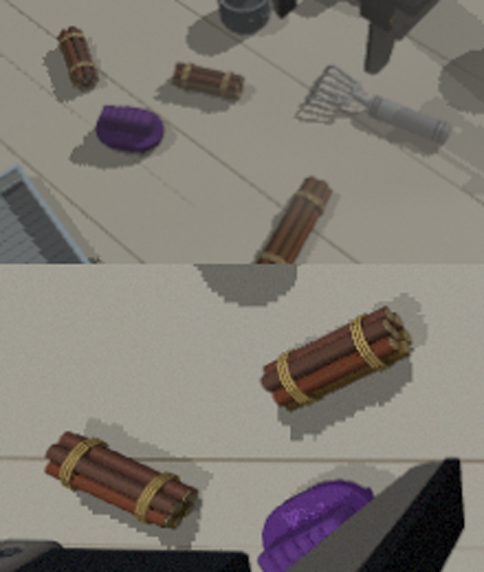

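>>> carry_out(
  moves=[
    {"travel": [0.25,-0.16,-0.05],"roll": 0},
    {"travel": [0.25,-0.16,-0.05],"roll": 0},
    {"travel": [0.25,-0.16,-0.05],"roll": 0},
    {"travel": [0.25,-0.16,-0.05],"roll": 0},
    {"travel": [0.25,-0.16,-0.05],"roll": 0},
  ],
)

```text
t: 0.57
ee_pos: [537.8, 174.3, 249.3]
orientation: [[0.0, 1.0, -0.0], [1.0, -0.0, -0.0], [-0.0, -0.0, -1.0]]
wrist_force: [1.2, 0.9, -0.5]
width: 91.8
```

Short-bundle candidates in the scene picture are A (225,185) at y≈-80, B (285,197) at y≈-6 and C (355,337) at y≈-172. B has the largest y, so it is farthest left and is the one meant. The crop shows it intact and two-banded, at (335,355) in the lower panel. The long bundle, at (322,266), measures 128 mm.

>>> carry_out(
  moves=[
    {"travel": [0.076,-0.048,-0.01],"roll": 0},
    {"travel": [0.076,-0.048,-0.01],"roll": 0},
    {"travel": [0.076,-0.048,-0.01],"roll": 0},
    {"travel": [0.076,-0.048,-0.01],"roll": 0},
  ],
)

```text
t: 0.9
ee_pos: [489.2, 252.5, 259.6]
orientation: [[-0.007, 1.0, 0.0], [1.0, 0.007, 0.001], [0.001, 0.0, -1.0]]
wrist_force: [0.5, -0.3, 0.6]
width: 92.0
```

Run:
```python
from h import *
s=snap('wrist','wrist1.png')
snap('scene','scene1.png')
goal(490,250,260,0)
```

```text
t 1.00 pos [491.7 248.1 259. ] open ang -0.0 width 92.0 q7 -0.57 F [ 0.3 -0.3 -0.6]
 travel [ 0.0019 -0.0017 -0.001 ] roll -0.0 (alt 180.0)
```

View pics/wrist1.png

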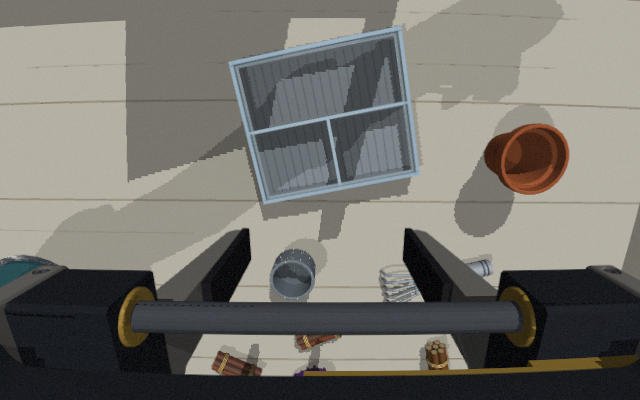

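The wrist view shows the three-bay tray whole, with corners at (231,63), (402,28), (418,175) and (265,202). The long bay is at the top (+y). There is no further bundle on the left.

Run:
```python
from h import *
s=snap('wrist')
P=cloud(s).reshape(-1,3);C=s['pixels'].reshape(-1,3).astype(int)
m=(P[:,2]>22)&(P[:,2]<36)&(P[:,0]>340)&(P[:,0]<640)&(P[:,1]>200)&(P[:,1]<460)
p=P[m]; print(len(p),np.median(p[:,2]),cv2.minAreaRect(p[:,:2].astype(np.float32)))
# corners on plane z=28
hsv=cv2.cvtColor(s['pixels'],cv2.COLOR_RGB2HSV)
mk=((hsv[...,0]>90)&(hsv[...,0]<115)&(hsv[...,1]>35)&(hsv[...,2]>120)).astype(np.uint8); mk[215:]=0
c=max(cv2.findContours(mk,cv2.RETR_EXTERNAL,cv2.CHAIN_APPROX_NONE)[0],key=cv2.contourArea).reshape(-1,2)
q=plane(s,c,28)[:,:2].astype(np.float32); print(cv2.minAreaRect(q))
# bowl & pot rim
for k,zr,xr,yr in (('bowl',(40,48),(390,490),(50,170)),('pot',(66,78),(650,800),(200,350))):
    m=(P[:,2]>zr[0])&(P[:,2]<zr[1])&(P[:,0]>xr[0])&(P[:,0]<xr[1])&(P[:,1]>yr[0])&(P[:,1]<yr[1])
    print(k,m.sum(),cv2.minEnclosingCircle(P[m][:,:2].astype(np.float32)))
goal(442,104,120,11)
```

```text
3394 27.863318100230003 ((490.08831787109375, 324.5688171386719), (215.50416564941406, 185.92019653320312), 11.364119529724121)
((490.03021240234375, 324.465087890625), (213.84030151367188, 184.88119506835938), 11.349248886108398)
bowl 487 ((441.1652526855469, 106.72888946533203), 31.821924209594727)
pot 1165 ((738.3197631835938, 282.2244567871094), 43.315399169921875)
t 1.05 pos [492.2 247.2 258.8] open ang -0.1 width 91.8 q7 -0.57 F [-0.  -0.2 -0.3]
 travel [-0.1431 -0.0498  0.139 ] roll -11.1 (alt 168.9)
```

>>> carry_out(
  moves=[
    {"travel": [-0.141,-0.05,0.12],"roll": 79},
    {"travel": [-0.141,-0.05,0.12],"roll": 79},
    {"travel": [-0.141,-0.05,0.12],"roll": 79},
    {"travel": [-0.141,-0.05,0.12],"roll": 79},
    {"travel": [-0.141,-0.05,0.12],"roll": 79},
  ],
  grip=-1,
)

```text
t: 1.47
ee_pos: [439.1, 102.1, 136.7]
orientation: [[0.595, 0.803, -0.004], [0.803, -0.596, -0.003], [-0.005, -0.001, -1.0]]
wrist_force: [-0.8, -0.5, -0.9]
width: 91.7
```

>>> carry_out(
  moves=[
    {"travel": [0,0,0],"roll": 36},
    {"travel": [0,0,0],"roll": 36},
    {"travel": [0,0,0],"roll": 36},
    {"travel": [0,0,0],"roll": 36},
    {"travel": [0,0,0],"roll": 36},
  ],
)

```text
t: 1.88
ee_pos: [441.9, 105.6, 138.9]
orientation: [[0.952, 0.305, -0.0], [0.305, -0.952, -0.001], [-0.001, 0.001, -1.0]]
wrist_force: [0.4, 0.7, -0.0]
width: 91.8
```

Run:
```python
from h import *
goal(441.5,106,60,101.3)
```

```text
t 1.88 pos [441.9 105.6 138.9] open ang -72.2 width 91.8 q7 -1.53 F [ 0.4  0.7 -0. ]
 travel [-0.0002 -0.0006  0.0789] roll 6.5 (alt -173.5)
```

>>> carry_out(
  moves=[
    {"travel": [0,-0.0005,0.04],"roll": 6.5},
    {"travel": [0,-0.0005,0.075],"roll": 6.5},
    {"travel": [0,-0.0005,0.1],"roll": 6.5},
    {"travel": [0,-0.0005,0.113],"roll": 6.5},
    {"travel": [0,-0.0005,0.113],"roll": 6.5},
  ],
)

```text
t: 2.3
ee_pos: [439.5, 105.6, 23.3]
orientation: [[0.979, 0.202, -0.006], [0.202, -0.979, -0.003], [-0.006, 0.002, -1.0]]
wrist_force: [-0.4, -0.1, -0.3]
width: 91.7
```

>>> carry_out(
  moves=[
    {"travel": [0,0,0],"roll": 0},
    {"travel": [0,0,0],"roll": 0},
    {"travel": [0,0,0],"roll": 0},
    {"travel": [0,0,0],"roll": 0},
    {"travel": [0,0,0],"roll": 0},
  ],
  grip=1,
  newtons=25,
)

```text
t: 2.72
ee_pos: [442.1, 108.4, 27.2]
orientation: [[0.979, 0.206, 0.002], [0.206, -0.979, 0.0], [0.002, 0.0, -1.0]]
wrist_force: [-0.3, -1.9, 4.7]
width: 63.9
```

Run:
```python
from h import *
goal(441.5,106,130,101.3); snap('side','side2.png')
```

```text
t 2.72 pos [442.1 108.4  27.2] open ang -78.1 width 63.9 q7 -1.59 F [-0.3 -1.9  4.7]
 travel [-0.0008  0.0022 -0.1028] roll 0.6 (alt -179.4)
```

View pics/side2.png

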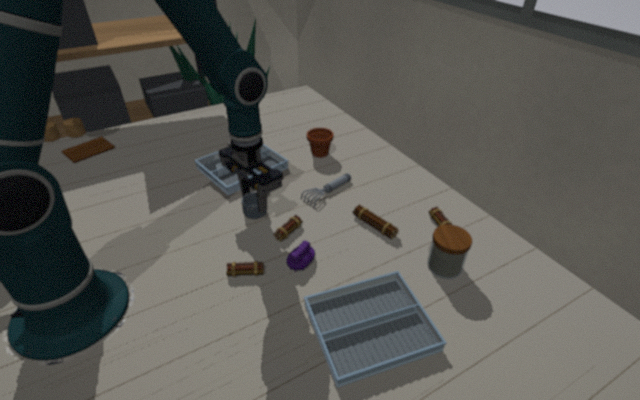

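The side view shows the gripper over the bowl at (255,205), and the opening of 63.9 mm matches its diameter. I'll lift it now.

>>> carry_out(
  moves=[
    {"travel": [0,0,-0.015],"roll": 0},
    {"travel": [0,0,-0.035],"roll": 0},
    {"travel": [0,0,-0.055],"roll": 0},
    {"travel": [0,0,-0.07],"roll": 0},
    {"travel": [0,0,-0.08],"roll": 0},
  ],
  newtons=30,
)

```text
t: 3.18
ee_pos: [441.6, 108.8, 107.8]
orientation: [[0.979, 0.206, 0.002], [0.206, -0.979, 0.001], [0.002, -0.0, -1.0]]
wrist_force: [0.4, -0.1, -2.4]
width: 63.7
```

Run:
```python
from h import *
goal(447.6,271.6,108,101.3)
```

```text
t 3.18 pos [441.6 108.8 107.8] open ang -78.1 width 63.7 q7 -1.62 F [ 0.4 -0.1 -2.4]
 travel [ 3.94e-02 -1.58e-01 -1.00e-04] roll 0.6 (alt -179.4)
```

Held: the load is 2.4 N including the settling transient. Next I carry it over the near short bay.

>>> carry_out(
  moves=[
    {"travel": [0.01,-0.03,0],"roll": 0},
    {"travel": [0.018,-0.065,0],"roll": 0},
    {"travel": [0.026,-0.1,0],"roll": 0},
    {"travel": [0.034,-0.135,0],"roll": 0.6},
    {"travel": [0.0394,-0.158,0],"roll": 0.6},
  ],
)

```text
t: 3.6
ee_pos: [446.2, 275.1, 106.1]
orientation: [[0.98, 0.198, -0.0], [0.198, -0.98, 0.001], [0.0, -0.001, -1.0]]
wrist_force: [0.7, 1.2, -2.3]
width: 63.4
```

>>> carry_out(
  moves=[
    {"travel": [0,0,0],"roll": 0},
    {"travel": [0,0,0],"roll": 0},
  ],
)

```text
t: 3.77
ee_pos: [446.2, 272.4, 105.7]
orientation: [[0.98, 0.199, -0.001], [0.199, -0.98, -0.0], [-0.001, 0.0, -1.0]]
wrist_force: [-0.3, -0.4, -2.3]
width: 63.3
```

Run:
```python
from h import *
s=snap('side','side3.png');goal(447.6,271.6,33,101.3);snap('wrist','w3.png')
cv2.imwrite('pics/side3c.png',cv2.resize(s['pixels'][110:240,160:360],None,fx=3.5,fy=3.5,interpolation=cv2.INTER_CUBIC)[:,:,::-1])
```

```text
t 3.82 pos [446.5 270.7 105.7] open ang -78.7 width 63.7 q7 -1.94 F [ 0.7  0.3 -2.2]
 travel [ 0.0014 -0.0007  0.0727] roll 0.0 (alt -180.0)
```

View pics/side3c.png

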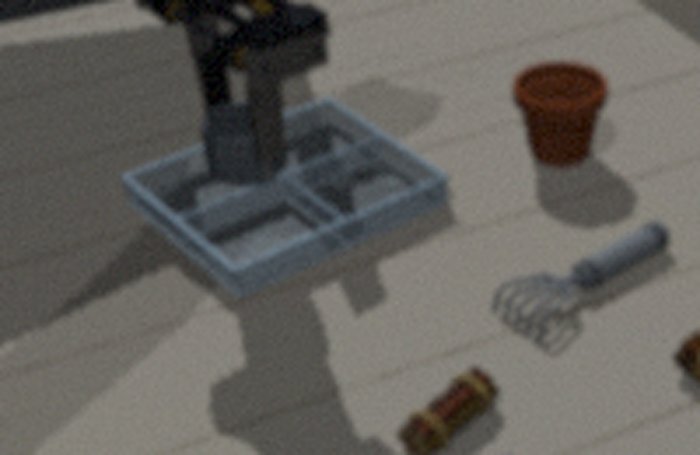

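View pics/w3.png

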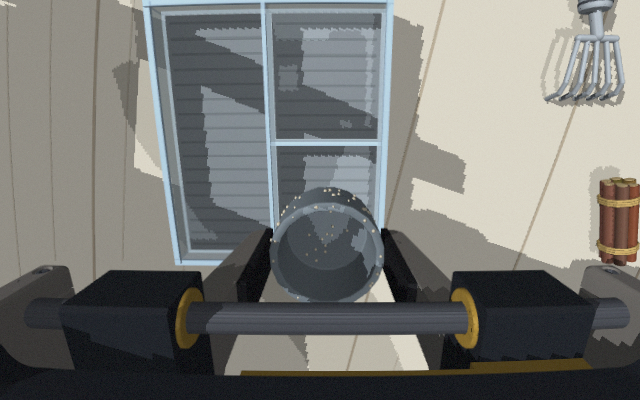

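The bowl is upright in the jaws at wrist pixel (327,255), over the near short bay. I'll lower it, watching the force.

>>> carry_out(
  moves=[
    {"travel": [0.001,-0.0007,0.02],"roll": 0},
    {"travel": [0.001,-0.0007,0.04],"roll": 0},
    {"travel": [0.001,-0.0007,0.055],"roll": 0},
    {"travel": [0.001,-0.0007,0.064],"roll": 0},
    {"travel": [0.001,-0.0007,0.068],"roll": 0},
  ],
)

```text
t: 4.28
ee_pos: [447.5, 270.1, 36.9]
orientation: [[0.981, 0.193, -0.002], [0.193, -0.981, -0.002], [-0.002, 0.002, -1.0]]
wrist_force: [-0.3, -0.3, -1.3]
width: 63.8
```

>>> carry_out(
  moves=[
    {"travel": [0,0,0.001],"roll": 0},
    {"travel": [0,0,0.002],"roll": 0},
    {"travel": [0,0,0.003],"roll": 0},
  ],
)

```text
t: 4.53
ee_pos: [448.7, 272.2, 36.0]
orientation: [[0.981, 0.195, 0.001], [0.195, -0.981, 0.001], [0.001, -0.001, -1.0]]
wrist_force: [-0.3, 0.2, -2.2]
width: 63.7
```

>>> carry_out(
  moves=[
    {"travel": [0,0,0.001],"roll": 0},
    {"travel": [0,0,0.002],"roll": 0},
    {"travel": [0,0,0.002],"roll": 0},
  ],
)

```text
t: 4.78
ee_pos: [448.1, 272.2, 33.4]
orientation: [[0.981, 0.196, 0.0], [0.196, -0.981, 0.0], [0.0, -0.0, -1.0]]
wrist_force: [0.5, -0.2, -0.5]
width: 63.7
```

>>> carry_out(
  moves=[
    {"travel": [0,0,0.001],"roll": 0},
    {"travel": [0,0,0.001],"roll": 0},
    {"travel": [0,0,0.001],"roll": 0},
  ],
)

```text
t: 5.03
ee_pos: [448.1, 272.3, 32.4]
orientation: [[0.981, 0.196, 0.0], [0.196, -0.981, 0.0], [0.0, -0.0, -1.0]]
wrist_force: [0.1, -0.3, -0.5]
width: 63.7
```

>>> carry_out(
  moves=[
    {"travel": [0,0,0.001],"roll": 0},
    {"travel": [0,0,0.001],"roll": 0},
    {"travel": [0,0,0.001],"roll": 0},
  ],
)

```text
t: 5.28
ee_pos: [448.2, 272.3, 32.2]
orientation: [[0.981, 0.196, 0.0], [0.196, -0.981, 0.0], [0.0, -0.0, -1.0]]
wrist_force: [-2.2, -1.1, 9.6]
width: 63.9
```

The upward force of 9.6 N at z 32.2 (27 above the bowl's underside, plus the 5 mm floor) means the bowl is on the floor. I'll open partly, then fully.

>>> carry_out(
  moves=[
    {"travel": [0,0,-0.0005],"roll": 0},
    {"travel": [0,0,-0.0005],"roll": 0},
    {"travel": [0,0,-0.0005],"roll": 0},
    {"travel": [0,0,-0.0005],"roll": 0},
  ],
  grip=-0.85,
)

```text
t: 5.62
ee_pos: [448.0, 272.1, 31.6]
orientation: [[0.981, 0.196, 0.0], [0.196, -0.981, -0.0], [0.0, 0.0, -1.0]]
wrist_force: [-0.2, 0.2, 1.5]
width: 84.9
```

>>> carry_out(
  moves=[
    {"travel": [0,0,-0.01],"roll": 0},
    {"travel": [0,0,-0.035],"roll": 0},
    {"travel": [0,0,-0.07],"roll": 0},
    {"travel": [0,0,-0.11],"roll": 0},
    {"travel": [0,0,-0.15],"roll": 0},
  ],
)

```text
t: 6.03
ee_pos: [447.4, 271.6, 183.6]
orientation: [[0.981, 0.195, -0.001], [0.195, -0.981, -0.001], [-0.001, 0.001, -1.0]]
wrist_force: [0.6, 1.1, -0.3]
width: 85.1
```

Run:
```python
from h import *
s=snap('wrist','w4.png')
P=cloud(s).reshape(-1,3)
m=(P[:,2]>44)&(P[:,2]<54)&(P[:,0]>390)&(P[:,0]<500)&(P[:,1]>220)&(P[:,1]<330)
print(m.sum(),np.median(P[m][:,2]),cv2.minEnclosingCircle(P[m][:,:2].astype(np.float32)))
goal(682,-94.5,150,13.3)
```

```text
925 48.48086396665076 ((446.57049560546875, 272.9514465332031), 32.44306564331055)
t 6.08 pos [451.8 274.4 191.7] open ang -78.7 width 84.9 q7 -1.95 F [3.2 1.4 5.1]
 travel [0.1533 0.407  0.0413] roll 88.0 (alt -92.0)
```

View pics/w4.png

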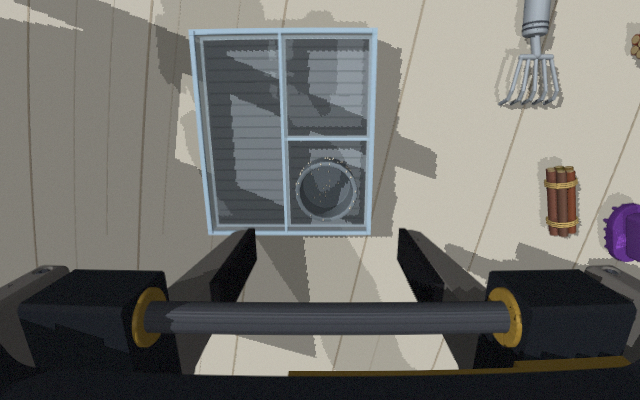

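The bowl stands in the near short bay: rim height 48.5 mm, centre (446.6, 273.0). Next is the long bundle.

>>> carry_out(
  moves=[
    {"travel": [0.153,0.407,0.04],"roll": -92},
    {"travel": [0.153,0.407,0.04],"roll": -92},
    {"travel": [0.153,0.407,0.04],"roll": -92},
    {"travel": [0.153,0.407,0.04],"roll": -92},
    {"travel": [0.153,0.407,0.04],"roll": -92},
  ],
  grip=-0.6,
)

```text
t: 6.5
ee_pos: [549.0, 110.4, 164.8]
orientation: [[0.715, 0.699, 0.001], [0.699, -0.715, 0.0], [0.001, 0.0, -1.0]]
wrist_force: [-0.4, -0.0, -0.4]
width: 73.7
```

Run:
```python
from h import *
goal(682,-94.5,150,13.3)
```

```text
t 6.50 pos [549.  110.4 164.8] open ang -45.7 width 73.7 q7 -1.02 F [-0.4 -0.  -0.4]
 travel [-0.048   0.2395  0.0148] roll -59.0 (alt 121.0)
```

>>> carry_out(
  moves=[
    {"travel": [-0.048,0.239,0.015],"roll": -59},
    {"travel": [-0.048,0.239,0.015],"roll": -59},
    {"travel": [-0.048,0.239,0.015],"roll": -59},
    {"travel": [-0.048,0.239,0.015],"roll": -59},
    {"travel": [-0.048,0.239,0.015],"roll": -59},
  ],
)

```text
t: 6.92
ee_pos: [660.1, -63.7, 151.9]
orientation: [[0.178, 0.984, 0.0], [0.984, -0.178, -0.0], [0.0, 0.0, -1.0]]
wrist_force: [0.0, 0.5, -0.6]
width: 73.5
```

Run:
```python
from h import *
goal(682,-94.5,100,13.3)
```

```text
t 6.92 pos [660.1 -63.7 151.9] open ang -10.2 width 73.5 q7 -0.14 F [ 0.   0.5 -0.6]
 travel [-0.0264  0.027   0.052 ] roll -23.5 (alt 156.5)
```

>>> carry_out(
  moves=[
    {"travel": [-0.026,0.027,0.052],"roll": -23.5},
    {"travel": [-0.026,0.027,0.052],"roll": -23.5},
    {"travel": [-0.026,0.027,0.052],"roll": -23.5},
    {"travel": [-0.026,0.027,0.052],"roll": -23.5},
    {"travel": [-0.026,0.027,0.052],"roll": -23.5},
  ],
)

```text
t: 7.33
ee_pos: [680.7, -93.0, 99.0]
orientation: [[-0.223, 0.975, -0.001], [0.975, 0.223, 0.0], [0.001, -0.001, -1.0]]
wrist_force: [0.6, 0.6, 0.5]
width: 73.4
```

Run:
```python
from h import *
snap('wrist','w5.png')
goal(682,-94.5,6,13.3)
```

```text
t 7.38 pos [680.9 -92.6  99.6] open ang 12.8 width 73.1 q7 0.26 F [-0.4 -0.3  0.1]
 travel [-0.0021  0.0006  0.0935] roll -0.5 (alt 179.5)
```

View pics/w5.png

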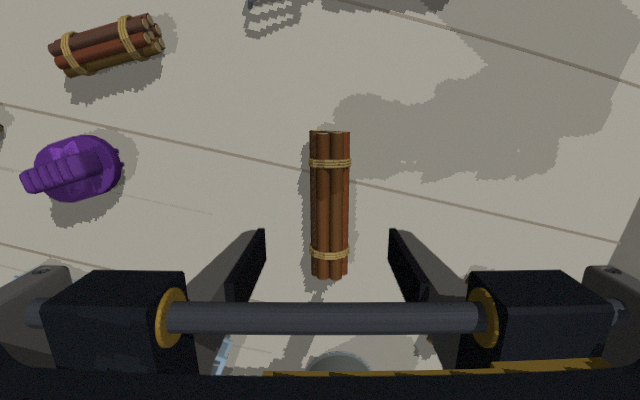

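The long bundle is centred and parallel between the jaws, at pixel (328,205). I'll descend.

>>> carry_out(
  moves=[
    {"travel": [-0.002,0.0005,0.04],"roll": 0},
    {"travel": [-0.002,0.0005,0.07],"roll": 0},
    {"travel": [-0.002,0.0005,0.088],"roll": 0},
    {"travel": [-0.002,0.0005,0.092],"roll": 0},
    {"travel": [-0.002,0.0005,0.092],"roll": 0},
  ],
)

```text
t: 7.8
ee_pos: [681.2, -93.7, 6.8]
orientation: [[-0.223, 0.975, -0.002], [0.975, 0.223, -0.0], [0.0, -0.002, -1.0]]
wrist_force: [-0.9, 0.6, -0.2]
width: 73.6
```

>>> carry_out(
  moves=[
    {"travel": [0,0,0],"roll": 0},
    {"travel": [0,0,0],"roll": 0},
    {"travel": [0,0,0],"roll": 0},
    {"travel": [0,0,0],"roll": 0},
    {"travel": [0,0,0],"roll": 0},
  ],
  grip=1,
  newtons=25,
)

```text
t: 8.22
ee_pos: [682.6, -94.2, 8.7]
orientation: [[-0.223, 0.975, 0.002], [0.975, 0.223, -0.0], [-0.001, 0.002, -1.0]]
wrist_force: [0.1, -0.1, 0.2]
width: 42.2
```

>>> carry_out(
  moves=[
    {"travel": [0,0,-0.02],"roll": 0},
    {"travel": [0,0,-0.05],"roll": 0},
    {"travel": [0,0,-0.085],"roll": 0},
    {"travel": [0,0,-0.12],"roll": 0},
    {"travel": [0,0,-0.15],"roll": 0},
  ],
)

```text
t: 8.63
ee_pos: [682.4, -94.2, 160.6]
orientation: [[-0.223, 0.975, 0.002], [0.975, 0.223, -0.0], [-0.001, 0.002, -1.0]]
wrist_force: [0.8, -0.1, -0.6]
width: 9.0
```

Run:
```python
from h import *
snap('wrist','w6.png')
s=load('wrist')
c,si=np.cos(np.radians(11.35)),np.sin(np.radians(11.35))
def t3(x,y): return 490+c*x-si*y, 324.5+si*x+c*y
print(t3(0,46.5),t3(52,-43.5))
goal(*t3(0,46.5),150,101.3)
```

```text
(np.float64(480.8487154979962), np.float64(370.0906129807813)) (np.float64(549.543930125544), np.float64(292.08441138581105))
t 8.68 pos [686.  -94.5 167.4] open ang 12.9 width 5.0 q7 0.27 F [ 2.7 -0.2  3.9]
 travel [ 0.4987 -0.0965  0.0144] roll -88.4 (alt 91.6)
```

View pics/w6.png

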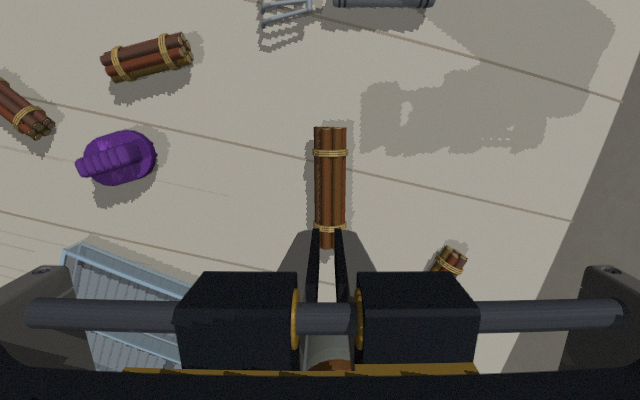

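The fingers were still closing (42 mm) when I lifted, so they came up empty. The bundle still lies at pixel (330,185). I'll measure it again, reopen and wait longer on the next close.

>>> carry_out(
  moves=[
    {"travel": [0,0,0.0],"roll": 0},
    {"travel": [0,0,0.0],"roll": 0},
    {"travel": [0,0,0],"roll": 0},
    {"travel": [0,0,0.0],"roll": 0},
    {"travel": [0,0,0.0],"roll": 0},
  ],
  grip=-0.4,
)

```text
t: 9.1
ee_pos: [681.1, -94.0, 155.9]
orientation: [[-0.223, 0.975, -0.003], [0.975, 0.223, 0.0], [0.001, -0.003, -1.0]]
wrist_force: [-0.6, -0.7, -0.3]
width: 36.0
```

>>> carry_out(
  moves=[
    {"travel": [0,0,0.03],"roll": 0},
    {"travel": [0,0,0.06],"roll": 0},
    {"travel": [0,0,0.06],"roll": 0},
    {"travel": [0,0,0.06],"roll": 0},
    {"travel": [0,0,0.06],"roll": 0},
  ],
)

```text
t: 9.52
ee_pos: [682.6, -94.1, 98.4]
orientation: [[-0.223, 0.975, 0.001], [0.975, 0.223, 0.0], [-0.0, 0.001, -1.0]]
wrist_force: [-0.2, 0.3, 0.1]
width: 64.1
```

Run:
```python
from h import *
s=snap('wrist','w7.png')
P=cloud(s).reshape(-1,3)
m=(P[:,2]>8)&(P[:,2]<40)&(P[:,0]>630)&(P[:,0]<740)&(P[:,1]>-190)&(P[:,1]<-10)
hsv=cv2.cvtColor(s['pixels'],cv2.COLOR_RGB2HSV).reshape(-1,3); m&=hsv[:,1]>90
r=cv2.minAreaRect(P[m][:,:2].astype(np.float32));print(m.sum(),r)
goal(r[0][0],r[0][1],6,13.3)
```

```text
5627 ((683.0531616210938, -92.18016052246094), (34.57781219482422, 128.04786682128906), 13.264819145202637)
t 9.57 pos [683.1 -94.2  99.2] open ang 12.9 width 63.9 q7 0.26 F [-0.  -0.7  0.9]
 travel [0.002  0.0002 0.0932] roll -0.4 (alt 179.6)
```

>>> carry_out(
  moves=[
    {"travel": [0.001,0,0.04],"roll": -0.4},
    {"travel": [0.001,0,0.07],"roll": -0.4},
    {"travel": [0.001,0,0.088],"roll": -0.4},
    {"travel": [0.001,0,0.092],"roll": -0.4},
    {"travel": [0.001,0,0.092],"roll": -0.4},
  ],
)

```text
t: 9.98
ee_pos: [681.9, -93.1, 5.8]
orientation: [[-0.23, 0.973, -0.0], [0.973, 0.23, -0.0], [-0.0, -0.0, -1.0]]
wrist_force: [-0.5, -0.4, 0.4]
width: 64.3
```

>>> carry_out(
  moves=[
    {"travel": [0,0,0],"roll": 0},
    {"travel": [0,0,0],"roll": 0},
    {"travel": [0,0,0],"roll": 0},
    {"travel": [0,0,0],"roll": 0},
    {"travel": [0,0,0],"roll": 0},
  ],
  grip=1,
  newtons=25,
)

```text
t: 10.4
ee_pos: [682.4, -93.3, 6.7]
orientation: [[-0.23, 0.973, 0.002], [0.973, 0.23, -0.0], [-0.001, 0.002, -1.0]]
wrist_force: [0.9, 0.1, 0.4]
width: 33.1
```

>>> carry_out(
  moves=[
    {"travel": [0,0,0],"roll": 0},
    {"travel": [0,0,0],"roll": 0},
    {"travel": [0,0,0],"roll": 0},
  ],
)

```text
t: 10.65
ee_pos: [682.4, -93.2, 6.7]
orientation: [[-0.23, 0.973, 0.001], [0.973, 0.23, -0.0], [-0.001, 0.001, -1.0]]
wrist_force: [-0.6, -0.8, 6.8]
width: 32.6
```

>>> carry_out(
  moves=[
    {"travel": [0,0,-0.02],"roll": 0},
    {"travel": [0,0,-0.05],"roll": 0},
    {"travel": [0,0,-0.085],"roll": 0},
    {"travel": [0,0,-0.12],"roll": 0},
    {"travel": [0,0,-0.14],"roll": 0},
  ],
)

```text
t: 11.07
ee_pos: [683.2, -93.2, 149.6]
orientation: [[-0.23, 0.973, 0.004], [0.973, 0.23, -0.0], [-0.001, 0.004, -1.0]]
wrist_force: [0.3, 0.3, -0.7]
width: 32.9
```

Run:
```python
from h import *
goal(480.8,370.1,150,101.3)
```

```text
t 11.07 pos [683.2 -93.2 149.6] open ang 13.3 width 32.9 q7 0.27 F [ 0.3  0.3 -0.7]
 travel [ 0.4975 -0.0902 -0.0015] roll -88.0 (alt 92.0)
```

>>> carry_out(
  moves=[
    {"travel": [0.4975,-0.09,-0.002],"roll": 92},
    {"travel": [0.4975,-0.09,-0.002],"roll": 92},
    {"travel": [0.4975,-0.09,-0.002],"roll": 92},
    {"travel": [0.4975,-0.09,-0.002],"roll": 92},
    {"travel": [0.4975,-0.09,-0.002],"roll": 92},
  ],
)

```text
t: 11.48
ee_pos: [597.1, 99.2, 146.2]
orientation: [[0.389, 0.921, -0.0], [0.921, -0.389, 0.0], [-0.0, -0.0, -1.0]]
wrist_force: [-0.3, -0.5, -0.8]
width: 32.8
```

Run:
```python
from h import *
goal(480.8,370.1,150,101.3)
```

```text
t 11.48 pos [597.1  99.2 146.2] open ang -22.9 width 32.8 q7 -0.62 F [-0.3 -0.5 -0.8]
 travel [ 0.2043 -0.2125 -0.0037] roll 55.8 (alt -124.2)
```

>>> carry_out(
  moves=[
    {"travel": [0.204,-0.2125,-0.004],"roll": 55.8},
    {"travel": [0.204,-0.2125,-0.004],"roll": 55.8},
    {"travel": [0.204,-0.2125,-0.004],"roll": 55.8},
    {"travel": [0.204,-0.2125,-0.004],"roll": 55.8},
    {"travel": [0.204,-0.2125,-0.004],"roll": 55.8},
  ],
)

```text
t: 11.9
ee_pos: [515.1, 286.7, 149.1]
orientation: [[0.848, 0.53, -0.0], [0.53, -0.848, -0.0], [-0.0, 0.0, -1.0]]
wrist_force: [0.8, 0.1, -0.4]
width: 32.7
```

Run:
```python
from h import *
goal(480.8,370.1,130,101.3)
```

```text
t 11.90 pos [515.1 286.7 149.1] open ang -58.0 width 32.7 q7 -1.53 F [ 0.8  0.1 -0.4]
 travel [ 0.0151 -0.0889  0.0191] roll 20.7 (alt -159.3)
```

>>> carry_out(
  moves=[
    {"travel": [0.015,-0.089,0.019],"roll": 20.7},
    {"travel": [0.015,-0.089,0.019],"roll": 20.7},
    {"travel": [0.015,-0.089,0.019],"roll": 20.7},
    {"travel": [0.015,-0.089,0.019],"roll": 20.7},
    {"travel": [0.015,-0.089,0.019],"roll": 20.7},
  ],
)

```text
t: 12.32
ee_pos: [481.2, 368.1, 129.7]
orientation: [[0.979, 0.206, -0.0], [0.206, -0.979, -0.002], [-0.001, 0.002, -1.0]]
wrist_force: [-0.2, -0.9, -0.2]
width: 32.8
```

Run:
```python
from h import *
snap('wrist','w8.png')
goal(480.8,370.1,13,101.3)
```

```text
t 12.37 pos [482.2 366.9 130.1] open ang -78.3 width 32.3 q7 -1.99 F [ 0.1 -1.2 -1.1]
 travel [-0.0007 -0.0036  0.1171] roll 0.4 (alt -179.6)
```

View pics/w8.png

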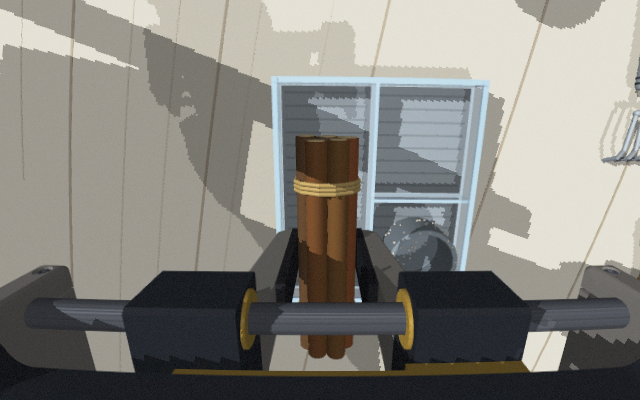

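The bundle is held level over the long bay, at pixel (327,250), parallel to the tray walls. I'll lower it.

>>> carry_out(
  moves=[
    {"travel": [-0.0005,-0.002,0.035],"roll": 0.4},
    {"travel": [-0.0005,-0.002,0.07],"roll": 0.4},
    {"travel": [-0.0005,-0.002,0.095],"roll": 0.4},
    {"travel": [-0.0005,-0.002,0.11],"roll": 0.4},
    {"travel": [-0.0005,-0.002,0.113],"roll": 0.4},
  ],
)

```text
t: 12.78
ee_pos: [480.6, 366.1, 14.5]
orientation: [[0.981, 0.193, -0.003], [0.193, -0.981, -0.004], [-0.004, 0.004, -1.0]]
wrist_force: [-0.8, 0.4, -1.3]
width: 32.8
```

>>> carry_out(
  moves=[
    {"travel": [0,0,0.001],"roll": 0},
    {"travel": [0,0,0.002],"roll": 0},
    {"travel": [0,0,0.003],"roll": 0},
  ],
)

```text
t: 13.03
ee_pos: [482.1, 370.2, 15.8]
orientation: [[0.981, 0.194, 0.002], [0.194, -0.981, 0.002], [0.003, -0.001, -1.0]]
wrist_force: [1.0, 0.3, -0.2]
width: 32.6
```

>>> carry_out(
  moves=[
    {"travel": [0,0,0.001],"roll": 0},
    {"travel": [0,0,0.0015],"roll": 0},
    {"travel": [0,0,0.0015],"roll": 0},
  ],
)

```text
t: 13.28
ee_pos: [480.9, 370.5, 13.4]
orientation: [[0.981, 0.195, 0.001], [0.195, -0.981, 0.001], [0.001, -0.0, -1.0]]
wrist_force: [0.3, 0.2, -0.5]
width: 32.3
```

>>> carry_out(
  moves=[
    {"travel": [0,0,0.001],"roll": 0},
    {"travel": [0,0,0.0015],"roll": 0},
    {"travel": [0,0,0.0015],"roll": 0},
  ],
)

```text
t: 13.53
ee_pos: [480.7, 370.5, 11.7]
orientation: [[0.981, 0.195, 0.0], [0.195, -0.981, 0.0], [0.0, -0.0, -1.0]]
wrist_force: [-0.7, -1.3, 3.5]
width: 32.5
```

>>> carry_out(
  moves=[
    {"travel": [0,0,0],"roll": 0},
    {"travel": [0,0,0],"roll": 0},
    {"travel": [0,0,0],"roll": 0},
  ],
  grip=0.13,
)

```text
t: 13.78
ee_pos: [480.5, 370.2, 11.1]
orientation: [[0.981, 0.195, 0.0], [0.195, -0.981, -0.0], [-0.0, 0.0, -1.0]]
wrist_force: [0.8, 0.2, 0.7]
width: 39.8
```

>>> carry_out(
  moves=[
    {"travel": [0,0,-0.01],"roll": 0},
    {"travel": [0,0,-0.035],"roll": 0},
    {"travel": [0,0,-0.07],"roll": 0},
    {"travel": [0,0,-0.11],"roll": 0},
    {"travel": [0,0,-0.15],"roll": 0},
  ],
)

```text
t: 14.2
ee_pos: [480.1, 369.8, 163.0]
orientation: [[0.981, 0.195, -0.001], [0.195, -0.981, -0.001], [-0.001, 0.001, -1.0]]
wrist_force: [0.7, 0.5, -0.4]
width: 40.0
```

Run:
```python
from h import *
s=snap('wrist','w9.png')
goal(464,-110,150,118.4)
```

```text
t 14.25 pos [484.4 373.  172. ] open ang -78.8 width 40.0 q7 -2.01 F [2.4 1.3 5. ]
 travel [-0.1142  0.47    0.0176] roll -17.2 (alt 162.8)
```

View pics/w9.png

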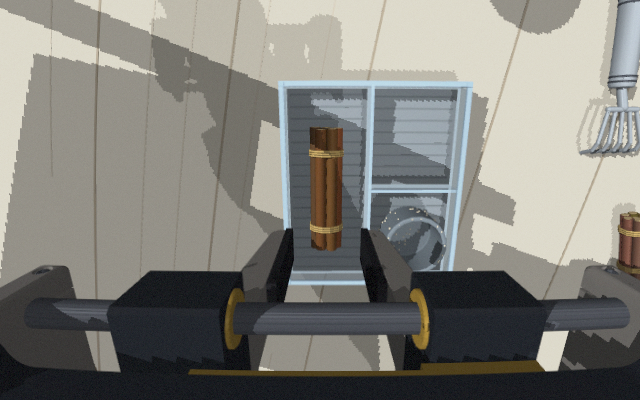

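The long bundle lies flat in the long bay at (326,190). Next is the brush.

>>> carry_out(
  moves=[
    {"travel": [-0.114,0.47,0.018],"roll": -17.2},
    {"travel": [-0.114,0.47,0.018],"roll": -17.2},
    {"travel": [-0.114,0.47,0.018],"roll": -17.2},
    {"travel": [-0.114,0.47,0.018],"roll": -17.2},
    {"travel": [-0.114,0.47,0.018],"roll": -17.2},
  ],
  grip=-0.2,
)

```text
t: 14.67
ee_pos: [471.6, 160.4, 154.1]
orientation: [[0.879, 0.477, 0.001], [0.477, -0.879, 0.0], [0.001, 0.0, -1.0]]
wrist_force: [0.1, -0.7, 0.0]
width: 54.8
```

Run:
```python
from h import *
goal(463.5,-110.5,150,118.4)
```

```text
t 14.67 pos [471.6 160.4 154.1] open ang -61.5 width 54.8 q7 -1.41 F [ 0.1 -0.7  0. ]
 travel [-0.1362  0.2343  0.0039] roll 0.1 (alt -179.9)
```

>>> carry_out(
  moves=[
    {"travel": [-0.136,0.234,0.004],"roll": 0},
    {"travel": [-0.136,0.234,0.004],"roll": 0},
    {"travel": [-0.136,0.234,0.004],"roll": 0},
    {"travel": [-0.136,0.234,0.004],"roll": 0},
    {"travel": [-0.136,0.234,0.004],"roll": 0},
  ],
)

```text
t: 15.08
ee_pos: [465.3, -47.9, 151.1]
orientation: [[0.879, 0.476, 0.001], [0.476, -0.879, 0.0], [0.001, 0.0, -1.0]]
wrist_force: [-0.3, -0.0, -0.1]
width: 55.0
```

>>> carry_out(
  moves=[
    {"travel": [-0.032,0.055,0.02],"roll": 0},
    {"travel": [-0.032,0.055,0.04],"roll": 0},
    {"travel": [-0.032,0.055,0.05],"roll": 0},
    {"travel": [-0.032,0.055,0.05],"roll": 0},
  ],
)

```text
t: 15.42
ee_pos: [461.7, -110.5, 98.7]
orientation: [[0.881, 0.473, -0.004], [0.473, -0.881, 0.0], [-0.004, -0.002, -1.0]]
wrist_force: [0.8, -0.4, 0.1]
width: 55.0
```

Run:
```python
from h import *
s=snap('wrist','w10.png')
P=cloud(s).reshape(-1,3)
hsv=cv2.cvtColor(s['pixels'],cv2.COLOR_RGB2HSV).reshape(-1,3)
m=(P[:,2]>39)&(P[:,2]<50)&(P[:,0]>400)&(P[:,0]<530)&(P[:,1]>-180)&(P[:,1]<-40)&(hsv[:,0]>125)&(hsv[:,0]<160)
r=cv2.minAreaRect(P[m][:,:2].astype(np.float32));print(m.sum(),r)
goal(463.5,-110.5,23,118.4)
```

```text
1723 ((463.1033935546875, -109.04036712646484), (57.137786865234375, 19.320314407348633), 27.59344482421875)
t 15.47 pos [ 462.8 -109.1   99.8] open ang -61.6 width 55.2 q7 -0.78 F [ 0.5  0.9 -0.3]
 travel [0.0001 0.0016 0.0768] roll -0.0 (alt 180.0)
```

View pics/w10.png

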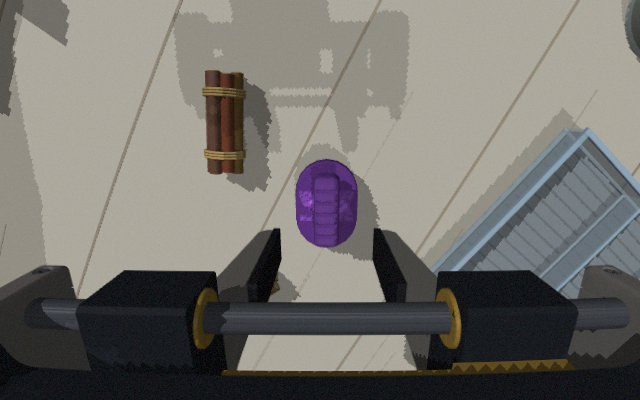

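The brush ridge is centred between the jaws at pixel (326,207), and the measurement agrees (463.1, -109.0). I'll descend and grip.

>>> carry_out(
  moves=[
    {"travel": [0,0,0.035],"roll": 0},
    {"travel": [0,0,0.06],"roll": 0},
    {"travel": [0,0,0.074],"roll": 0},
    {"travel": [0,0,0.076],"roll": 0},
    {"travel": [0,0,0.076],"roll": 0},
  ],
)

```text
t: 15.88
ee_pos: [464.1, -108.0, 24.7]
orientation: [[0.878, 0.478, -0.0], [0.478, -0.878, 0.001], [0.0, -0.001, -1.0]]
wrist_force: [0.1, -0.8, 0.4]
width: 55.2
```

>>> carry_out(
  moves=[
    {"travel": [0,0,0],"roll": 0},
    {"travel": [0,0,0],"roll": 0},
    {"travel": [0,0,0],"roll": 0},
    {"travel": [0,0,0],"roll": 0},
    {"travel": [0,0,0],"roll": 0},
  ],
  grip=1,
  newtons=20,
)

```text
t: 16.3
ee_pos: [464.1, -109.6, 25.1]
orientation: [[0.879, 0.476, 0.001], [0.476, -0.879, -0.0], [0.001, 0.001, -1.0]]
wrist_force: [-0.8, 0.1, 0.5]
width: 23.8
```

>>> carry_out(
  moves=[
    {"travel": [0,0,0],"roll": 0},
    {"travel": [0,0,0],"roll": 0},
    {"travel": [0,0,0],"roll": 0},
  ],
)

```text
t: 16.55
ee_pos: [463.9, -109.6, 24.9]
orientation: [[0.879, 0.476, 0.001], [0.476, -0.879, 0.0], [0.001, 0.0, -1.0]]
wrist_force: [-1.4, 0.6, 6.7]
width: 19.9
```

>>> carry_out(
  moves=[
    {"travel": [0,0,-0.02],"roll": 0},
    {"travel": [0,0,-0.05],"roll": 0},
    {"travel": [0,0,-0.085],"roll": 0},
    {"travel": [0,0,-0.115],"roll": 0},
    {"travel": [0,0,-0.13],"roll": 0},
  ],
)

```text
t: 16.97
ee_pos: [465.0, -110.0, 157.6]
orientation: [[0.88, 0.476, 0.004], [0.476, -0.88, -0.0], [0.004, 0.003, -1.0]]
wrist_force: [-0.1, -0.3, -0.6]
width: 19.8
```

Run:
```python
from h import *
goal(549.5,292.1,155,101.3)
```

```text
t 16.97 pos [ 465.  -110.   157.6] open ang -61.6 width 19.8 q7 -0.81 F [-0.1 -0.3 -0.6]
 travel [ 0.2656 -0.3135  0.0028] roll 17.1 (alt -162.9)
```

>>> carry_out(
  moves=[
    {"travel": [0.266,-0.3135,0.003],"roll": 17.1},
    {"travel": [0.266,-0.3135,0.003],"roll": 17.1},
    {"travel": [0.266,-0.3135,0.003],"roll": 17.1},
    {"travel": [0.266,-0.3135,0.003],"roll": 17.1},
    {"travel": [0.266,-0.3135,0.003],"roll": 17.1},
  ],
)

```text
t: 17.38
ee_pos: [504.4, 85.5, 152.9]
orientation: [[0.981, 0.196, -0.0], [0.196, -0.981, -0.0], [-0.0, 0.0, -1.0]]
wrist_force: [0.9, -0.2, -1.2]
width: 19.7
```

Run:
```python
from h import *
goal(549.5,292.1,130,101.3)
```

```text
t 17.38 pos [504.4  85.5 152.9] open ang -78.7 width 19.7 q7 -1.51 F [ 0.9 -0.2 -1.2]
 travel [ 0.0847 -0.1938  0.0229] roll -0.0 (alt 180.0)
```

>>> carry_out(
  moves=[
    {"travel": [0.0847,-0.194,0.023],"roll": 0},
    {"travel": [0.0847,-0.194,0.023],"roll": 0},
    {"travel": [0.0847,-0.194,0.023],"roll": 0},
    {"travel": [0.0847,-0.194,0.023],"roll": 0},
    {"travel": [0.0847,-0.194,0.023],"roll": 0},
  ],
)

```text
t: 17.8
ee_pos: [548.3, 288.0, 129.8]
orientation: [[0.98, 0.197, -0.001], [0.197, -0.98, -0.001], [-0.001, 0.0, -1.0]]
wrist_force: [0.5, -0.5, -1.3]
width: 20.0
```

>>> carry_out(
  moves=[
    {"travel": [0,0,0],"roll": 0},
    {"travel": [0,0,0],"roll": 0},
    {"travel": [0,0,0],"roll": 0},
  ],
)

```text
t: 18.05
ee_pos: [548.1, 285.1, 129.7]
orientation: [[0.981, 0.196, -0.001], [0.196, -0.981, -0.002], [-0.001, 0.001, -1.0]]
wrist_force: [0.2, -0.5, 0.4]
width: 20.1
```

Run:
```python
from h import *
snap('wrist','w11.png')
goal(549.5,292.1,33,101.3)
```

```text
t 18.10 pos [548.4 284.3 130.1] open ang -78.8 width 20.0 q7 -1.80 F [-0.4 -0.7 -0.2]
 travel [ 0.0027 -0.0075  0.0971] roll -0.1 (alt 179.9)
```

View pics/w11.png

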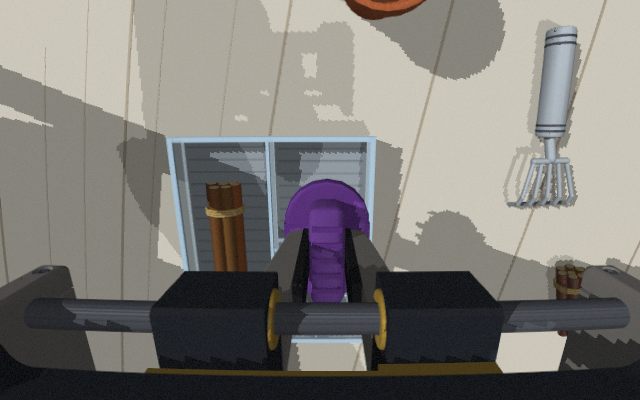

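The brush is held square over the far short bay, at pixel (327,250). I'll correct 7 mm in y and lower it.

>>> carry_out(
  moves=[
    {"travel": [0.0025,-0.007,0.02],"roll": 0},
    {"travel": [0.0025,-0.007,0.05],"roll": 0},
    {"travel": [0.0025,-0.007,0.075],"roll": 0},
    {"travel": [0.0025,-0.007,0.09],"roll": 0},
    {"travel": [0.0025,-0.007,0.095],"roll": 0},
  ],
)

```text
t: 18.52
ee_pos: [548.3, 290.3, 33.1]
orientation: [[0.981, 0.194, -0.004], [0.194, -0.981, -0.003], [-0.004, 0.002, -1.0]]
wrist_force: [0.0, 0.1, -1.4]
width: 19.7
```

>>> carry_out(
  moves=[
    {"travel": [0,0,0.001],"roll": 0},
    {"travel": [0,0,0.002],"roll": 0},
    {"travel": [0,0,0.003],"roll": 0},
  ],
)

```text
t: 18.77
ee_pos: [550.8, 293.4, 34.0]
orientation: [[0.981, 0.196, 0.002], [0.196, -0.981, 0.001], [0.003, -0.001, -1.0]]
wrist_force: [0.4, 0.1, -1.5]
width: 19.7
```

>>> carry_out(
  moves=[
    {"travel": [0,0,0.001],"roll": 0},
    {"travel": [0,0,0.0015],"roll": 0},
    {"travel": [0,0,0.0015],"roll": 0},
  ],
)

```text
t: 19.02
ee_pos: [549.9, 293.7, 31.6]
orientation: [[0.98, 0.197, 0.001], [0.197, -0.98, 0.001], [0.001, -0.0, -1.0]]
wrist_force: [0.5, 0.5, -0.1]
width: 20.2
```

>>> carry_out(
  moves=[
    {"travel": [0,0,0.001],"roll": 0},
    {"travel": [0,0,0.0015],"roll": 0},
    {"travel": [0,0,0.0015],"roll": 0},
  ],
)

```text
t: 19.27
ee_pos: [549.8, 293.7, 30.0]
orientation: [[0.98, 0.197, 0.0], [0.197, -0.98, 0.0], [0.0, -0.0, -1.0]]
wrist_force: [-0.1, -0.6, 3.1]
width: 20.0
```

Contact at z 30.0, which is 25 + 5 as expected. Releasing.

>>> carry_out(
  moves=[
    {"travel": [0,0,0],"roll": 0},
    {"travel": [0,0,0],"roll": 0},
    {"travel": [0,0,0],"roll": 0},
    {"travel": [0,0,0],"roll": 0},
  ],
  grip=0.15,
)

```text
t: 19.6
ee_pos: [549.5, 293.5, 29.3]
orientation: [[0.98, 0.197, -0.0], [0.197, -0.98, -0.0], [-0.0, 0.0, -1.0]]
wrist_force: [-0.7, 0.1, -0.9]
width: 39.0
```

>>> carry_out(
  moves=[
    {"travel": [0,0,-0.01],"roll": 0},
    {"travel": [0,0,-0.035],"roll": 0},
    {"travel": [0,0,-0.07],"roll": 0},
    {"travel": [0,0,-0.11],"roll": 0},
    {"travel": [0,0,-0.13],"roll": 0},
  ],
)

```text
t: 20.02
ee_pos: [551.5, 294.3, 164.7]
orientation: [[0.981, 0.196, 0.005], [0.196, -0.981, 0.003], [0.006, -0.002, -1.0]]
wrist_force: [1.7, -0.3, 1.1]
width: 39.0
```

Run:
```python
from h import *
s=snap('wrist','w12.png')
goal(678,94.5,130,105.7)
P=cloud(s).reshape(-1,3)
hsv=cv2.cvtColor(s['pixels'],cv2.COLOR_RGB2HSV).reshape(-1,3)
m=(P[:,2]>44)&(P[:,2]<55)&(hsv[:,0]>125)&(hsv[:,0]<160)
r=cv2.minAreaRect(P[m][:,:2].astype(np.float32));print(m.sum(),np.median(P[m][:,2]),r)
```

```text
t 20.07 pos [553.1 295.2 167.7] open ang -78.7 width 39.3 q7 -1.82 F [0.5 0.4 2. ]
 travel [0.0826 0.2215 0.0377] roll -4.4 (alt 175.6)
1134 48.603234181454155 ((548.5897827148438, 294.0587463378906), (57.576316833496094, 19.968793869018555), 11.528708457946777)
```

View pics/w12.png

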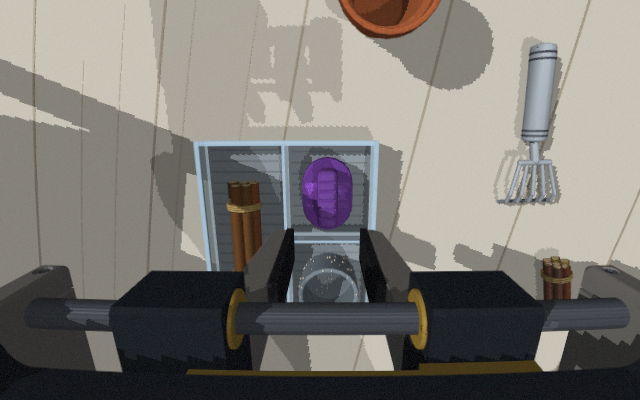

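The brush is flat in the far short bay: ridge top 48.6 mm, at (548.6, 294.1). Now the rake.

>>> carry_out(
  moves=[
    {"travel": [0.0826,0.2215,0.038],"roll": -4.4},
    {"travel": [0.0826,0.2215,0.038],"roll": -4.4},
    {"travel": [0.0826,0.2215,0.038],"roll": -4.4},
    {"travel": [0.0826,0.2215,0.038],"roll": -4.4},
    {"travel": [0.0826,0.2215,0.038],"roll": -4.4},
  ],
  grip=-0.2,
)

```text
t: 20.48
ee_pos: [658.7, 117.0, 126.7]
orientation: [[0.962, 0.272, 0.001], [0.272, -0.962, 0.0], [0.001, 0.0, -1.0]]
wrist_force: [0.8, 0.1, -0.5]
width: 55.4
```

Run:
```python
from h import *
goal(678,94.5,100,105.7)
```

```text
t 20.48 pos [658.7 117.  126.7] open ang -74.2 width 55.4 q7 -1.41 F [ 0.8  0.1 -0.5]
 travel [0.0124 0.0269 0.0267] roll 0.1 (alt -179.9)
```

>>> carry_out(
  moves=[
    {"travel": [0.0124,0.027,0.025],"roll": 0},
    {"travel": [0.0124,0.027,0.025],"roll": 0},
    {"travel": [0.0124,0.027,0.025],"roll": 0},
    {"travel": [0.0124,0.027,0.025],"roll": 0},
  ],
)

```text
t: 20.82
ee_pos: [676.9, 96.9, 101.4]
orientation: [[0.962, 0.272, -0.001], [0.272, -0.962, 0.001], [-0.0, -0.001, -1.0]]
wrist_force: [-0.4, -0.3, 0.1]
width: 54.9
```

Run:
```python
from h import *
s=snap('wrist','w13.png')
P=cloud(s).reshape(-1,3)
m=(P[:,2]>8)&(P[:,2]<32)&(P[:,0]>570)&(P[:,0]<760)&(P[:,1]>30)&(P[:,1]<160)
r=cv2.minAreaRect(P[m][:,:2].astype(np.float32));print('all',r)
mm=m&(P[:,0]>650)
r=cv2.minAreaRect(P[mm][:,:2].astype(np.float32));print('handle',r)
goal(678,94.5,5,105.7)
```

```text
all ((661.7935791015625, 91.72830200195312), (159.23007202148438, 54.54096603393555), 11.458675384521484)
handle ((693.6304931640625, 101.39591979980469), (92.88298034667969, 24.264575958251953), 13.074224472045898)
t 20.87 pos [677.   98.  102.1] open ang -74.1 width 55.0 q7 -1.36 F [-0.   0.9  0.5]
 travel [-0.0001  0.0037  0.0971] roll 0.2 (alt -179.8)
```

View pics/w13.png

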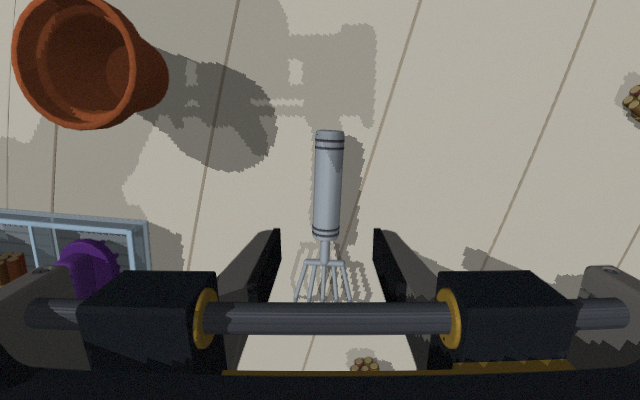

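The clean handle fit (93 x 24 mm) gives an axis of 13.1° and puts the balance point at about (676, 97). The handle, at pixel (328,185), confirms the small tilt, so I'll roll +2.8° and descend.

>>> carry_out(
  moves=[
    {"travel": [-0.001,0.0005,0.035],"roll": 2.8},
    {"travel": [-0.001,0.0005,0.065],"roll": 2.8},
    {"travel": [-0.001,0.0005,0.088],"roll": 2.8},
    {"travel": [-0.001,0.0005,0.096],"roll": 2.8},
    {"travel": [-0.001,0.0005,0.097],"roll": 2.8},
  ],
)

```text
t: 21.28
ee_pos: [674.8, 97.2, 3.3]
orientation: [[0.974, 0.226, -0.003], [0.226, -0.974, 0.0], [-0.003, -0.001, -1.0]]
wrist_force: [-0.6, 0.9, 0.3]
width: 54.7
```

>>> carry_out(
  moves=[
    {"travel": [0,0,0],"roll": 0},
    {"travel": [0,0,0],"roll": 0},
    {"travel": [0,0,0],"roll": 0},
    {"travel": [0,0,0],"roll": 0},
    {"travel": [0,0,0],"roll": 0},
  ],
  grip=1,
  newtons=30,
)

```text
t: 21.7
ee_pos: [677.1, 95.5, 5.6]
orientation: [[0.975, 0.224, 0.002], [0.224, -0.975, 0.0], [0.002, -0.0, -1.0]]
wrist_force: [-0.9, 0.8, 0.4]
width: 24.0
```

>>> carry_out(
  moves=[
    {"travel": [0,0,0],"roll": 0},
    {"travel": [0,0,0],"roll": 0},
    {"travel": [0,0,0],"roll": 0},
  ],
)

```text
t: 21.95
ee_pos: [677.1, 95.5, 5.6]
orientation: [[0.975, 0.224, 0.002], [0.224, -0.975, 0.0], [0.002, -0.0, -1.0]]
wrist_force: [-1.2, 0.4, 5.3]
width: 22.6
```

>>> carry_out(
  moves=[
    {"travel": [0,0,-0.02],"roll": 0},
    {"travel": [0,0,-0.05],"roll": 0},
    {"travel": [0,0,-0.085],"roll": 0},
    {"travel": [0,0,-0.12],"roll": 0},
    {"travel": [0,0,-0.15],"roll": 0},
  ],
)

```text
t: 22.37
ee_pos: [676.4, 95.1, 156.4]
orientation: [[0.975, 0.224, 0.001], [0.224, -0.975, -0.0], [0.001, 0.0, -1.0]]
wrist_force: [1.1, 0.2, -0.3]
width: 22.7
```

Run:
```python
from h import *
snap('wrist','w14.png');s=snap('side','s14.png');snap('scene','sc14.png')
goal(507.6,-380,155,-100.7)
```

```text
t 22.52 pos [678.   95.4 157.3] open ang -77.1 width 23.0 q7 -1.41 F [-0.5  0.1 -2.6]
 travel [-0.2724  0.4252  0.0009] roll 23.6 (alt -156.4)
```

View pics/s14.png

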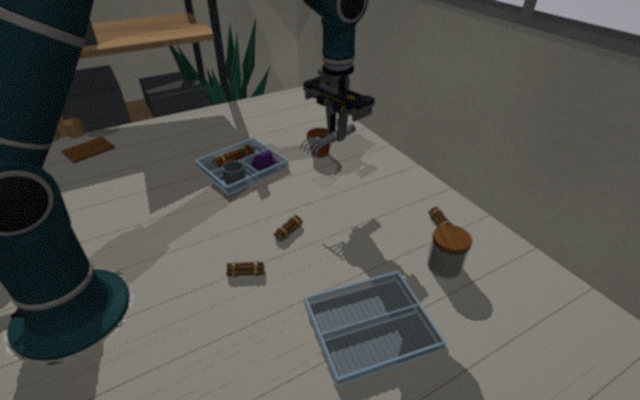

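View pics/w14.png

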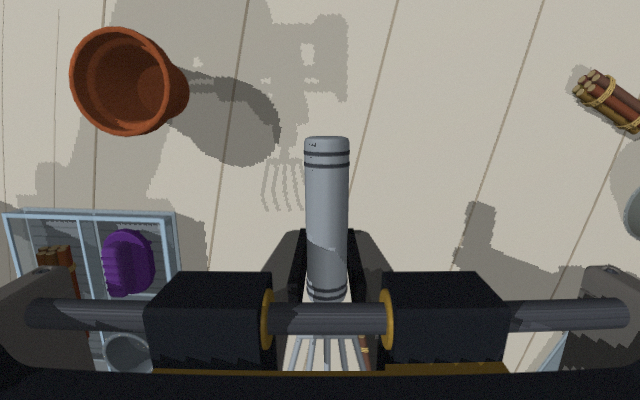

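The rake hangs level in the jaws (handle at wrist pixel (327,215)), and all three items sit in tray_three at side (240,165). I'll carry it to the two-bay tray.

>>> carry_out(
  moves=[
    {"travel": [-0.272,0.425,0],"roll": 23.6},
    {"travel": [-0.272,0.425,0],"roll": 23.6},
    {"travel": [-0.272,0.425,0],"roll": 23.6},
    {"travel": [-0.272,0.425,0],"roll": 23.6},
    {"travel": [-0.272,0.425,0],"roll": 23.6},
  ],
)

```text
t: 22.93
ee_pos: [603.8, -102.2, 152.3]
orientation: [[0.982, -0.186, -0.004], [-0.186, -0.982, -0.0], [-0.004, 0.001, -1.0]]
wrist_force: [0.3, -0.7, -1.4]
width: 23.2
```

Run:
```python
from h import *
goal(507.6,-380,155,-100.7)
```

```text
t 22.93 pos [ 603.8 -102.2  152.3] open ang -100.7 width 23.2 q7 -1.47 F [ 0.3 -0.7 -1.4]
 travel [-0.0427  0.2908 -0.0023] roll -0.0 (alt 180.0)
```

>>> carry_out(
  moves=[
    {"travel": [-0.0427,0.291,-0.002],"roll": 0},
    {"travel": [-0.0427,0.291,-0.002],"roll": 0},
    {"travel": [-0.0427,0.291,-0.002],"roll": 0},
    {"travel": [-0.0427,0.291,-0.002],"roll": 0},
    {"travel": [-0.0427,0.291,-0.002],"roll": 0},
  ],
)

```text
t: 23.35
ee_pos: [536.1, -298.9, 153.8]
orientation: [[0.983, -0.185, -0.003], [-0.185, -0.983, 0.001], [-0.003, -0.001, -1.0]]
wrist_force: [-0.4, 0.3, -0.0]
width: 23.3
```

Run:
```python
from h import *
s=snap('wrist','w15.png')
P=cloud(s).reshape(-1,3);C=s['pixels'].reshape(-1,3).astype(int)
m=(P[:,2]>22)&(P[:,2]<34)&(P[:,0]>360)&(P[:,0]<640)&(P[:,1]>-460)&(P[:,1]<-210)
print(m.sum(),cv2.minAreaRect(P[m][:,:2].astype(np.float32)))
goal(507.6,-380,130,-100.7)
```

```text
3246 ((523.1266479492188, -336.883544921875), (186.0664825439453, 163.4591064453125), 79.197265625)
t 23.40 pos [ 531.1 -310.   154.5] open ang -101.4 width 23.1 q7 -1.10 F [-3.4 -7.6  0.5]
 travel [-0.0092  0.0731  0.0251] roll -0.7 (alt 179.3)
```

View pics/w15.png

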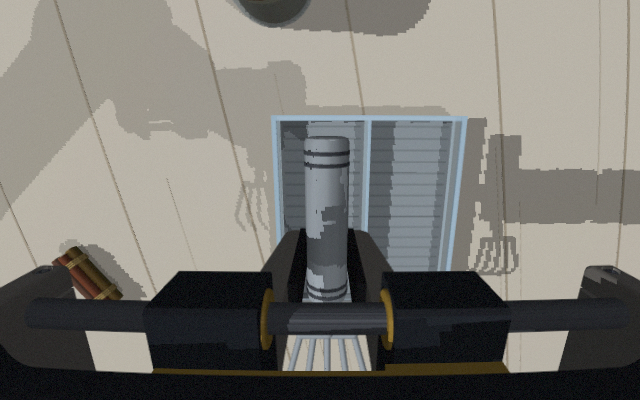

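The tray lies ahead, its far edge at (273-466,118) and square with the rake. I'll finish the travel and check again at rest.

>>> carry_out(
  moves=[
    {"travel": [-0.009,0.073,0.01],"roll": -0.3},
    {"travel": [-0.009,0.073,0.025],"roll": -0.3},
    {"travel": [-0.009,0.073,0.025],"roll": -0.3},
    {"travel": [-0.009,0.073,0.025],"roll": -0.3},
    {"travel": [-0.009,0.073,0.025],"roll": -0.3},
  ],
)

```text
t: 23.82
ee_pos: [515.4, -366.6, 129.1]
orientation: [[0.984, -0.18, -0.002], [-0.18, -0.984, 0.002], [-0.003, -0.002, -1.0]]
wrist_force: [0.7, 0.2, -0.7]
width: 22.8
```

Run:
```python
from h import *
ctrl.snapshot('side')
s=snap('wrist','w16.png')
P=cloud(s).reshape(-1,3);C=s['pixels'].reshape(-1,3).astype(int)
m=(P[:,2]>22)&(P[:,2]<34)&(P[:,0]>360)&(P[:,0]<640)&(P[:,1]>-460)&(P[:,1]<-210)
q=P[m][:,:2]; 
a=np.radians(-10.7); ex=np.array([np.cos(a),np.sin(a)]);ey=np.array([-ex[1],ex[0]])
d=q-np.array([498.8,-332.5]); print('x',np.percentile(d@ex,[1,99.7]),'y',np.percentile(d@ey,[.5,99.5]))
print(cv2.minAreaRect(q.astype(np.float32)))
goal(507.6,-380,12,-100.7)
```

```text
x [-43.3859984  106.39569432] y [-92.3050663   93.16078358]
((525.8651733398438, -337.041748046875), (186.18540954589844, 158.05177307128906), 79.35313415527344)
t 23.92 pos [ 516.8 -365.9  130.3] open ang -100.2 width 23.3 q7 -0.97 F [ 0.4  0.3 -0.9]
 travel [-0.0065  0.0156  0.1183] roll 0.5 (alt -179.5)
```

View pics/w16.png

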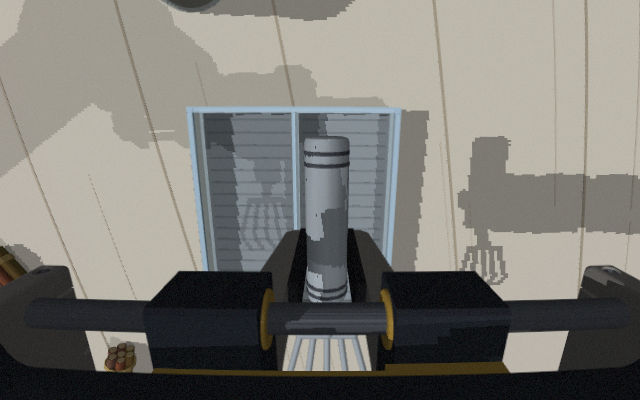

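The tray centre (498.8, -332.5) and yaw -10.7° are confirmed at rest: edges at ±93 and +106 mm. I'll correct the last 17 mm and lower.

>>> carry_out(
  moves=[
    {"travel": [-0.0065,0.0156,0.01],"roll": 0.4},
    {"travel": [-0.0065,0.0156,0.03],"roll": 0.4},
    {"travel": [-0.0065,0.0156,0.05],"roll": 0.4},
    {"travel": [-0.0065,0.0156,0.06],"roll": 0.4},
    {"travel": [-0.0065,0.0156,0.06],"roll": 0.4},
  ],
)

```text
t: 24.33
ee_pos: [506.4, -379.5, 68.6]
orientation: [[0.983, -0.184, -0.003], [-0.184, -0.983, 0.003], [-0.004, -0.002, -1.0]]
wrist_force: [-0.5, -0.1, -0.3]
width: 23.1
```

>>> carry_out(
  moves=[
    {"travel": [0,0,0],"roll": 0},
    {"travel": [0,0,0],"roll": 0},
  ],
)

```text
t: 24.5
ee_pos: [507.9, -382.0, 72.0]
orientation: [[0.983, -0.186, 0.002], [-0.186, -0.983, -0.001], [0.002, 0.001, -1.0]]
wrist_force: [-0.6, 0.3, -1.8]
width: 23.1
```

Run:
```python
from h import *
goal(507.6,-380,14,-100.7)
```

```text
t 24.50 pos [ 507.9 -382.    72. ] open ang -100.7 width 23.1 q7 -0.92 F [-0.6  0.3 -1.8]
 travel [-0.0008 -0.002   0.058 ] roll 0.0 (alt -180.0)
```

>>> carry_out(
  moves=[
    {"travel": [-0.0005,-0.001,0.02],"roll": 0},
    {"travel": [-0.0005,-0.001,0.035],"roll": 0},
    {"travel": [-0.0005,-0.001,0.048],"roll": 0},
    {"travel": [-0.0005,-0.001,0.055],"roll": 0},
    {"travel": [-0.0005,-0.001,0.057],"roll": 0},
  ],
)

```text
t: 24.92
ee_pos: [505.7, -380.4, 12.3]
orientation: [[0.982, -0.187, -0.002], [-0.187, -0.982, 0.001], [-0.002, -0.001, -1.0]]
wrist_force: [-0.4, 0.2, -0.6]
width: 23.0
```

>>> carry_out(
  moves=[
    {"travel": [0,0,0.001],"roll": 0},
    {"travel": [0,0,0.0015],"roll": 0},
    {"travel": [0,0,0.0015],"roll": 0},
  ],
)

```text
t: 25.17
ee_pos: [506.8, -381.4, 12.9]
orientation: [[0.982, -0.187, 0.001], [-0.187, -0.982, -0.001], [0.001, 0.001, -1.0]]
wrist_force: [0.3, -0.3, -2.0]
width: 23.2
```

>>> carry_out(
  moves=[
    {"travel": [0,0,0.001],"roll": 0},
    {"travel": [0,0,0.0015],"roll": 0},
    {"travel": [0,0,0.0015],"roll": 0},
  ],
)

```text
t: 25.42
ee_pos: [506.6, -381.1, 11.1]
orientation: [[0.982, -0.187, 0.0], [-0.187, -0.982, -0.0], [0.0, 0.0, -1.0]]
wrist_force: [0.2, 0.5, -0.3]
width: 23.4
```

>>> carry_out(
  moves=[
    {"travel": [0,0,0.001],"roll": 0},
    {"travel": [0,0,0.0015],"roll": 0},
    {"travel": [0,0,0.0015],"roll": 0},
  ],
)

```text
t: 25.67
ee_pos: [506.8, -381.2, 10.6]
orientation: [[0.982, -0.187, 0.001], [-0.187, -0.982, 0.0], [0.001, -0.0, -1.0]]
wrist_force: [-2.1, 1.7, 7.2]
width: 23.2
```

>>> carry_out(
  moves=[
    {"travel": [0,0,-0.0005],"roll": 0},
    {"travel": [0,0,-0.0005],"roll": 0},
    {"travel": [0,0,-0.0005],"roll": 0},
    {"travel": [0,0,-0.0005],"roll": 0},
  ],
  grip=0.2,
)

```text
t: 26.0
ee_pos: [506.5, -381.0, 9.7]
orientation: [[0.982, -0.187, -0.0], [-0.187, -0.982, -0.0], [-0.0, 0.0, -1.0]]
wrist_force: [0.5, 0.8, 0.2]
width: 36.9
```

>>> carry_out(
  moves=[
    {"travel": [0,0,-0.01],"roll": 0},
    {"travel": [0,0,-0.035],"roll": 0},
    {"travel": [0,0,-0.07],"roll": 0},
    {"travel": [0,0,-0.11],"roll": 0},
    {"travel": [0,0,-0.14],"roll": 0},
  ],
)

```text
t: 26.42
ee_pos: [506.9, -381.7, 153.3]
orientation: [[0.982, -0.187, 0.002], [-0.187, -0.982, -0.002], [0.002, 0.001, -1.0]]
wrist_force: [0.5, -0.4, -0.5]
width: 37.3
```

Run:
```python
from h import *
s=snap('wrist','w17.png')
goal(483,-6,130,-65.1)
```

```text
t 26.47 pos [ 509.7 -383.9  159.3] open ang -100.8 width 36.9 q7 -0.96 F [ 2.2 -1.2  3.1]
 travel [-0.0973 -0.3664  0.0266] roll -35.7 (alt 144.3)
```

View pics/w17.png

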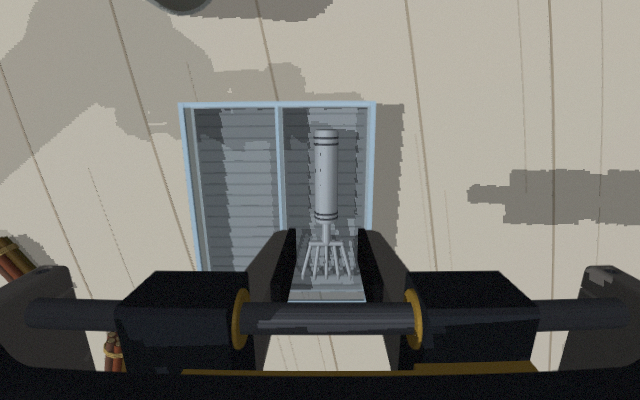

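The rake lies in its bay, handle at (326,175) and tines at (325,260). Last is the shorter bundle B.

>>> carry_out(
  moves=[
    {"travel": [-0.097,-0.366,0.02],"roll": -35.7},
    {"travel": [-0.097,-0.366,0.02],"roll": -35.7},
    {"travel": [-0.097,-0.366,0.02],"roll": -35.7},
    {"travel": [-0.097,-0.366,0.02],"roll": -35.7},
    {"travel": [-0.097,-0.366,0.02],"roll": -35.7},
  ],
  grip=-0.2,
)

```text
t: 26.88
ee_pos: [491.3, -171.7, 139.4]
orientation: [[0.904, 0.427, 0.001], [0.427, -0.904, -0.0], [0.001, 0.001, -1.0]]
wrist_force: [0.5, 0.1, 0.4]
width: 55.3
```

Run:
```python
from h import *
goal(483,-6,130,-65.1)
```

```text
t 26.88 pos [ 491.3 -171.7  139.4] open ang -64.7 width 55.3 q7 -0.75 F [0.5 0.1 0.4]
 travel [ 0.0632 -0.1534  0.0093] roll 0.4 (alt -179.6)
```

>>> carry_out(
  moves=[
    {"travel": [0.063,-0.153,0.02],"roll": 0.4},
    {"travel": [0.063,-0.153,0.04],"roll": 0.4},
    {"travel": [0.063,-0.153,0.04],"roll": 0.4},
    {"travel": [0.063,-0.153,0.04],"roll": 0.4},
    {"travel": [0.063,-0.153,0.04],"roll": 0.4},
  ],
)

```text
t: 27.3
ee_pos: [482.5, -0.5, 97.6]
orientation: [[0.905, 0.425, -0.003], [0.425, -0.905, 0.003], [-0.001, -0.004, -1.0]]
wrist_force: [-0.6, 0.7, -0.4]
width: 55.3
```

Run:
```python
from h import *
ctrl.snapshot('side')
s=snap('wrist','w18.png')
P=cloud(s).reshape(-1,3)
hsv=cv2.cvtColor(s['pixels'],cv2.COLOR_RGB2HSV).reshape(-1,3)
m=(P[:,2]>8)&(P[:,2]<40)&(P[:,0]>420)&(P[:,0]<560)&(P[:,1]>-70)&(P[:,1]<60)&(hsv[:,1]>90)
r=cv2.minAreaRect(P[m][:,:2].astype(np.float32));print(m.sum(),r)
goal(483,-6,6,-65.1)
```

```text
3159 ((483.4707946777344, -3.732603073120117), (79.51615905761719, 31.671672821044922), 24.897247314453125)
t 27.40 pos [484.   -6.2  98.7] open ang -65.2 width 55.3 q7 -1.10 F [ 0.4 -0.5 -0. ]
 travel [-0.0007 -0.0005  0.0927] roll -0.1 (alt 179.9)
```

View pics/w18.png

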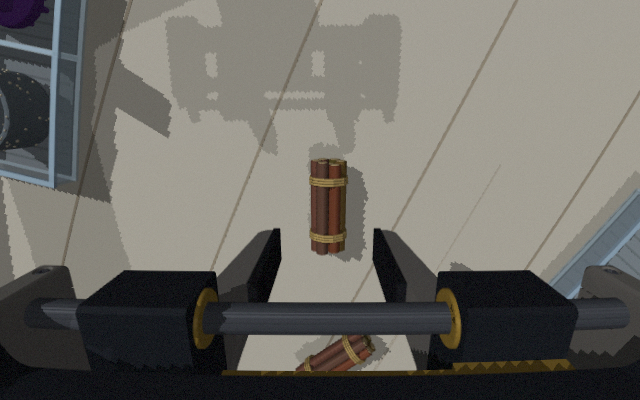

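Bundle B is centred and square in the jaws at (328,207), 79.5 x 31.7 mm as specified. A lies lower in the picture at (335,355), so the one between the jaws is the leftmost.

>>> carry_out(
  moves=[
    {"travel": [-0.0005,-0.001,0.04],"roll": 0},
    {"travel": [-0.0005,-0.001,0.07],"roll": 0},
    {"travel": [-0.0005,-0.001,0.088],"roll": 0},
    {"travel": [-0.0005,-0.001,0.093],"roll": 0},
    {"travel": [-0.0005,-0.001,0.093],"roll": 0},
  ],
)

```text
t: 27.82
ee_pos: [483.0, -9.4, 5.2]
orientation: [[0.911, 0.413, -0.002], [0.413, -0.911, -0.001], [-0.002, 0.0, -1.0]]
wrist_force: [-0.1, -0.6, 1.4]
width: 55.1
```

>>> carry_out(
  moves=[
    {"travel": [0,0,0],"roll": 0},
    {"travel": [0,0,0],"roll": 0},
    {"travel": [0,0,0],"roll": 0},
    {"travel": [0,0,0],"roll": 0},
    {"travel": [0,0,0],"roll": 0},
  ],
  grip=1,
  newtons=20,
)

```text
t: 28.23
ee_pos: [484.3, -7.5, 6.9]
orientation: [[0.91, 0.415, 0.002], [0.415, -0.91, 0.0], [0.002, 0.001, -1.0]]
wrist_force: [0.0, -0.6, 5.1]
width: 29.3
```

>>> carry_out(
  moves=[
    {"travel": [0,0,0],"roll": 0},
    {"travel": [0,0,0],"roll": 0},
    {"travel": [0,0,0],"roll": 0},
  ],
)

```text
t: 28.48
ee_pos: [484.3, -7.5, 6.9]
orientation: [[0.91, 0.415, 0.002], [0.415, -0.91, 0.0], [0.002, 0.001, -1.0]]
wrist_force: [-0.4, 0.3, 7.3]
width: 29.8
```

>>> carry_out(
  moves=[
    {"travel": [0,0,-0.02],"roll": 0},
    {"travel": [0,0,-0.05],"roll": 0},
    {"travel": [0,0,-0.085],"roll": 0},
    {"travel": [0,0,-0.12],"roll": 0},
    {"travel": [0,0,-0.13],"roll": 0},
  ],
)

```text
t: 28.9
ee_pos: [486.2, -7.4, 140.7]
orientation: [[0.91, 0.415, 0.008], [0.415, -0.91, 0.001], [0.008, 0.003, -1.0]]
wrist_force: [0.5, -0.2, -0.0]
width: 29.7
```

Run:
```python
from h import *
goal(507.2,-288.3,135,-100.7)
```

```text
t 28.90 pos [486.2  -7.4 140.7] open ang -65.5 width 29.7 q7 -1.12 F [ 0.5 -0.2 -0. ]
 travel [-0.0975  0.2642  0.0056] roll 35.2 (alt -144.8)
```

>>> carry_out(
  moves=[
    {"travel": [-0.0975,0.264,0.005],"roll": 35.2},
    {"travel": [-0.0975,0.264,0.005],"roll": 35.2},
    {"travel": [-0.0975,0.264,0.005],"roll": 35.2},
    {"travel": [-0.0975,0.264,0.005],"roll": 35.2},
    {"travel": [-0.0975,0.264,0.005],"roll": 35.2},
  ],
)

```text
t: 29.32
ee_pos: [498.6, -216.8, 132.1]
orientation: [[0.982, -0.19, 0.0], [-0.19, -0.982, 0.0], [0.0, -0.0, -1.0]]
wrist_force: [0.6, 0.7, -0.5]
width: 29.6
```

Run:
```python
from h import *
goal(507.2,-288.3,125,-100.7)
```

```text
t 29.32 pos [ 498.6 -216.8  132.1] open ang -101.0 width 29.6 q7 -1.22 F [ 0.6  0.7 -0.5]
 travel [0.022  0.0685 0.0071] roll -0.3 (alt 179.7)
```

>>> carry_out(
  moves=[
    {"travel": [0.022,0.0685,0.007],"roll": -0.3},
    {"travel": [0.022,0.0685,0.007],"roll": -0.3},
    {"travel": [0.022,0.0685,0.007],"roll": -0.3},
    {"travel": [0.022,0.0685,0.007],"roll": -0.3},
  ],
)

```text
t: 29.65
ee_pos: [506.8, -288.4, 124.4]
orientation: [[0.983, -0.183, -0.001], [-0.183, -0.983, -0.0], [-0.001, 0.001, -1.0]]
wrist_force: [1.0, 0.5, -0.5]
width: 29.6
```

Run:
```python
from h import *
ctrl.snapshot('side')
s=snap('wrist','w19.png')
goal(507.2,-288.3,15,-100.7)
```

```text
t 29.75 pos [ 507.6 -285.2  124.6] open ang -100.3 width 29.9 q7 -1.09 F [ 0.8  0.6 -0.2]
 travel [0.0003 0.0033 0.1096] roll 0.4 (alt -179.6)
```

View pics/w19.png

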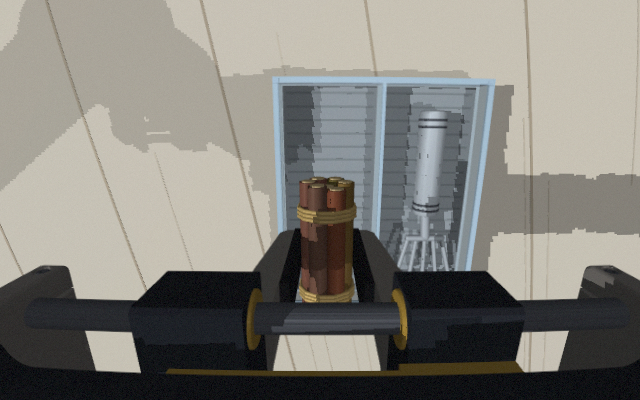

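The bundle is over the empty bay at (327,240), with the rake in the other bay at (430,190). I'll lower it.

>>> carry_out(
  moves=[
    {"travel": [0.0003,0.003,0.035],"roll": 0.4},
    {"travel": [0.0003,0.003,0.07],"roll": 0.4},
    {"travel": [0.0003,0.003,0.095],"roll": 0.4},
    {"travel": [0.0003,0.003,0.107],"roll": 0.4},
    {"travel": [0.0003,0.003,0.11],"roll": 0.4},
  ],
)

```text
t: 30.17
ee_pos: [506.6, -287.0, 13.1]
orientation: [[0.983, -0.184, -0.004], [-0.184, -0.983, 0.002], [-0.004, -0.002, -1.0]]
wrist_force: [-0.2, 0.7, -0.2]
width: 29.8
```

>>> carry_out(
  moves=[
    {"travel": [0,0,0.001],"roll": 0},
    {"travel": [0,0,0.0015],"roll": 0},
    {"travel": [0,0,0.0015],"roll": 0},
  ],
)

```text
t: 30.42
ee_pos: [508.9, -289.9, 15.3]
orientation: [[0.982, -0.186, 0.003], [-0.186, -0.982, -0.001], [0.003, 0.001, -1.0]]
wrist_force: [-0.4, -0.7, -0.9]
width: 29.4
```

>>> carry_out(
  moves=[
    {"travel": [0,0,0.001],"roll": 0},
    {"travel": [0,0,0.001],"roll": 0},
    {"travel": [0,0,0.001],"roll": 0},
  ],
)

```text
t: 30.67
ee_pos: [508.1, -289.8, 13.4]
orientation: [[0.982, -0.187, 0.001], [-0.187, -0.982, -0.0], [0.001, 0.0, -1.0]]
wrist_force: [-0.1, 0.7, -0.8]
width: 29.7
```

>>> carry_out(
  moves=[
    {"travel": [0,0,0.001],"roll": 0},
    {"travel": [0,0,0.0015],"roll": 0},
    {"travel": [0,0,0.0015],"roll": 0},
  ],
)

```text
t: 30.92
ee_pos: [508.0, -289.8, 11.9]
orientation: [[0.982, -0.187, 0.001], [-0.187, -0.982, -0.0], [0.001, -0.0, -1.0]]
wrist_force: [-0.2, 0.7, 6.0]
width: 29.6
```

>>> carry_out(
  moves=[
    {"travel": [0,0,0],"roll": 0},
    {"travel": [0,0,0],"roll": 0},
  ],
)

```text
t: 31.08
ee_pos: [508.0, -289.8, 11.9]
orientation: [[0.982, -0.187, 0.001], [-0.187, -0.982, -0.0], [0.001, -0.0, -1.0]]
wrist_force: [-1.6, 1.3, 5.5]
width: 29.7
```

On the floor (5.5 N at z 11.9). I'll release and retreat.

>>> carry_out(
  moves=[
    {"travel": [0,0,-0.0005],"roll": 0},
    {"travel": [0,0,-0.0005],"roll": 0},
    {"travel": [0,0,-0.0005],"roll": 0},
    {"travel": [0,0,-0.0005],"roll": 0},
  ],
  grip=0.15,
)

```text
t: 31.42
ee_pos: [507.5, -289.6, 11.5]
orientation: [[0.982, -0.187, -0.0], [-0.187, -0.982, 0.0], [-0.0, 0.0, -1.0]]
wrist_force: [0.4, 0.3, -0.4]
width: 38.9
```

>>> carry_out(
  moves=[
    {"travel": [0,0,-0.01],"roll": 0},
    {"travel": [0,0,-0.035],"roll": 0},
    {"travel": [0,0,-0.07],"roll": 0},
    {"travel": [0,0,-0.11],"roll": 0},
    {"travel": [0,0,-0.15],"roll": 0},
  ],
)

```text
t: 31.83
ee_pos: [506.9, -289.5, 163.5]
orientation: [[0.982, -0.187, -0.001], [-0.187, -0.982, 0.0], [-0.001, 0.0, -1.0]]
wrist_force: [-0.1, 0.1, -0.1]
width: 38.9
```

>>> carry_out(
  moves=[
    {"travel": [0,-0.2,-0.05],"roll": 0},
    {"travel": [0,-0.2,-0.05],"roll": 0},
    {"travel": [0,-0.2,-0.05],"roll": 0},
    {"travel": [0,-0.2,-0.05],"roll": 0},
    {"travel": [0,-0.2,-0.05],"roll": 0},
  ],
)

```text
t: 32.25
ee_pos: [545.0, -91.0, 213.1]
orientation: [[0.982, -0.187, 0.001], [-0.187, -0.982, 0.0], [0.001, -0.0, -1.0]]
wrist_force: [0.7, 0.3, 0.4]
width: 39.2
```

Run:
```python
from h import *
ctrl.snapshot('side');s=snap('side','s20.png');snap('scene','sc20.png')
goal(480,-80,220)
Cs={'t3':((490,324.5),11.35),'t2':((498.8,-332.5),-10.7)}
def loc(t,p):
    c,a=Cs[t];a=np.radians(a);d=np.array(p[:,:2])-c
    return np.c_[d@[np.cos(a),np.sin(a)],d@[-np.sin(a),np.cos(a)]]
for n in ('scene','side'):
    s=load(n);P=cloud(s).reshape(-1,3);hsv=cv2.cvtColor(s['pixels'],cv2.COLOR_RGB2HSV).reshape(-1,3)
    for t,k,lim,zr in (('t3','long',(-100,100,6,86),(12,45)),('t3','bowl',(-100,-4,-86,-2),(44,54)),('t3','brush',(4,100,-86,-2),(44,54)),('t2','short',(-100,100,6,86),(12,45)),('t2','rake',(-100,100,-86,-6),(12,45))):
        L=loc(t,P); m=(L[:,0]>lim[0])&(L[:,0]<lim[1])&(L[:,1]>lim[2])&(L[:,1]<lim[3])&(P[:,2]>zr[0])&(P[:,2]<zr[1])
        if m.sum()<15: print(n,k,m.sum());continue
        r=cv2.minAreaRect(L[m].astype(np.float32));print(n,k,m.sum(),'top',np.round(np.percentile(P[m][:,2],95),1),np.round(r[0],1),np.round(r[1],1),round(r[2],1))
    for k,zr,xr,yr in (('pot',(66,78),(650,800),(200,350)),('jar',(88,100),(640,800),(-400,-200))):
        m=(P[:,2]>zr[0])&(P[:,2]<zr[1])&(P[:,0]>xr[0])&(P[:,0]<xr[1])&(P[:,1]>yr[0])&(P[:,1]<yr[1])
        if m.sum()>10: print(n,k,m.sum(),cv2.minEnclosingCircle(P[m][:,:2].astype(np.float32)))
cv2.imwrite('pics/fin.png',np.hstack([cv2.resize(load('side')['pixels'][120:210,170:320],(400,240),interpolation=cv2.INTER_CUBIC),cv2.resize(load('scene')['pixels'][225:365,110:260],(257,240),interpolation=cv2.INTER_CUBIC)])[:,:,::-1])
```

```text
t 32.40 pos [546.1 -89.4 213. ] open ang -100.4 width 38.7 q7 -1.52 F [-0.1 -0.6  1. ]
 travel [-0.0667  0.0027 -0.0072] scene long 466 top 36.8 [-11.6  46.1] [ 79.7 174. ] 89.9
scene bowl 128 top 51.3 [-51.  -44.2] [61.5 66.4] 9.3
scene brush 119 top 51.1 [ 53.3 -43.9] [55.5 22.8] 0.5
scene short 498 top 34.8 [30.4 44.9] [138.3  30.9] 0.0
scene rake 798 top 30.2 [ -4.1 -51.7] [ 68.4 186.5] 90.0
scene pot 247 ((740.4185180664062, 282.0572204589844), 43.78291702270508)
scene jar 1655 ((739.0951538085938, -285.0132141113281), 41.36662673950195)
side long 466 top 36.9 [-2.9 49. ] [ 79.1 196.3] 87.5
side bowl 94 top 49.3 [-53.1 -45.2] [66.6 59.4] 59.4
side brush 75 top 49.8 [ 49.5 -44.9] [54.7 20.4] 4.7
side short 643 top 33.5 [ 0.6 55.7] [ 60.7 196.1] 89.9
side rake 1071 top 29.5 [ -1.7 -48.5] [ 54.6 162.6] 89.4
side pot 51 ((727.4187622070312, 285.1772155761719), 43.156211853027344)
side jar 852 ((737.2898559570312, -288.68914794921875), 42.096527099609375)
```

View pics/fin.png

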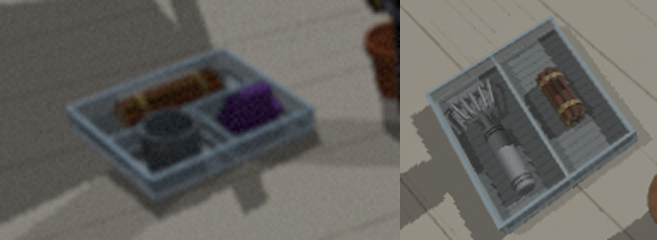

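View pics/sc20.png

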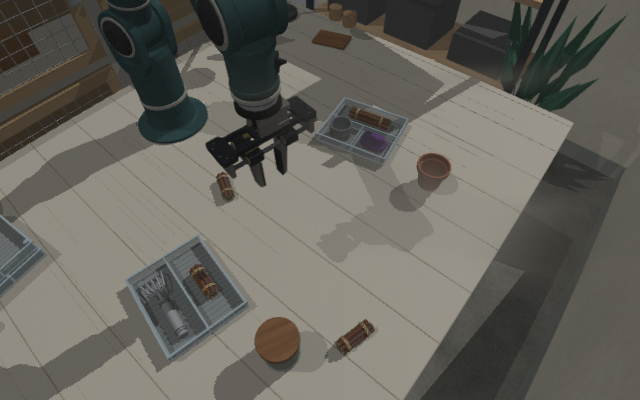

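Both trays are filled. The crops show the long bundle at (170,92), bowl (170,138) and brush (250,108), and on the right the rake (505,150) and short bundle (562,97). One last colour-masked check on the bundles before handing in, since wall points spoiled their boxes.

Run:
```python
from h import *
for n in ('scene','side'):
    s=load(n);P=cloud(s).reshape(-1,3);hsv=cv2.cvtColor(s['pixels'],cv2.COLOR_RGB2HSV).reshape(-1,3)
    for k,c,a in (('long',(490,324.5),11.35),('short',(498.8,-332.5),-10.7)):
        a=np.radians(a);d=P[:,:2]-c;L=np.c_[d@[np.cos(a),np.sin(a)],d@[-np.sin(a),np.cos(a)]]
        m=(abs(L[:,0])<100)&(L[:,1]>6)&(L[:,1]<86)&(P[:,2]>10)&(P[:,2]<45)&(hsv[:,1]>80)&((hsv[:,0]<25))
        r=cv2.minAreaRect(L[m].astype(np.float32));A=np.c_[L[m][:,0],L[m][:,1],np.ones(m.sum())]
        print(n,k,m.sum(),np.round(r[0],1),np.round(r[1],1),round(r[2],1),'top',np.round(np.percentile(P[m][:,2],95),1),'slope x',np.round(np.linalg.lstsq(A,P[m][:,2],rcond=None)[0][0],3))
st=ctrl.state();print(np.abs(st['joint_vel']).max(),st['t'])
ctrl.close_job()
```

```text
scene long 395 [ 2.2 41.3] [ 27.5 123.4] 89.0 top 36.7 slope x 0.007
scene short 378 [ 2.8 44.7] [29.7 80.6] 89.7 top 34.8 slope x -0.027
side long 322 [-1.1 38.6] [ 27.6 126.2] 88.1 top 36.4 slope x -0.004
side short 510 [-0.2 38.9] [79.  28.8] 1.9 top 33.7 slope x 0.019
0.06335031823200894 32.4
the job is handed in; nothing more can be done
```

Both kits are made up and the job is handed in at 32.4 s; no verdict was reported.

- **Three-bay tray:** the longer bundle is in the long bay, the bowl upright in the near short bay and the brush on its nubs in the far short bay. The bowl was lowered until the wrist felt the floor, then let go.
- **Two-bay tray:** the rake is in the right-hand (-y) bay and the shorter bundle in the other. The shorter bundle is the leftmost of the three look-alikes.

**Last checks:**
- All five items lie flat, with both bundles sloped less than 0.03. They are inside their bays and within the position limits.
- Tops read 0 to 3 mm above nominal, within the camera's calibration error.
- The jar shows in the same place as at the start. The pot agrees to about 2 mm in the scene view.
- The gripper is open and well clear of everything.

**What went wrong or disagreed:**
- My first grasp of the long bundle came up empty because I lifted before the fingers had closed. I measured it again and repeated the grasp.
- The side view put the pot about 12 mm off in x, from only 51 points.
- The two views put the bundles up to 8 mm off in y from where I set them down. Each camera sees only part of a bundle, and the placings stay well within limits either way.

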